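Load the test fixture and latch its clamp handle

TASK

Put the larger circuit board, the one with the tall finned heat sink, fully home in the black-railed nest of the test fixture (either way round). Then lock it in by turning the clamp handle clockwise, letting it ride up over its cam and drop into the low notch, and press it down until it sits solid; the handle must never be forced hard against its cam. Leave the handle latched, and do not push the other loose things about.

Things in the scene. Friction and masses are not known exactly. Their poses are not given: they have to be found in the camera images.
- board: Green board 80 (x) x 110 (y) x 5 mm with an upright finned heat sink at its centre, 18 (x) x 50 mm (y), its top 45 mm above the board's underside; 110-230 g. 9 mm high relays near x = +-28, y = +-25 mm; the y ends are bare. Origin: centre of the underside, z up. Starts flat on the bench in one of two places; a smaller board lies in the other.
- fixture: Fixed aluminium base plate 200 (x) x 300 (y) x 20 mm, on the bench, with the nest in its -y half and the clamp handle in its +y half. Origin: centre of its underside, z up. The dark steel cam ring round the handle's post is clamped to it at an unmeasured setting.
- nest (a point): Centre of the nest's floor, 20 mm above the bench, axes as the fixture. The nest is 85 (x) x 115 mm (y) inside black rails 6 mm thick and 10 mm high (5 mm on the handle's side). The board goes in with its y along the nest's y, either way round; fully home its underside lies on this floor.
- pivot (a point): Foot of the upright post on which the handle turns and rises, on the plate's top face (20 mm above the bench), axes as the fixture, 75 mm to +y of the fixture's origin. The post is 16 mm thick and 75 mm tall.
- knob (a point): Centre of the top of the handle's upright black knob (its grip), a cylinder 22 mm across and 40 mm tall, its axis 90 mm from the post's. It is 88 mm above pivot at lift 0, 92 mm parked, 102 mm on the cam's crest. Under it the steel arm, 14 mm wide, 10 mm thick, runs to the post.
- pin (a point): Lower tip of the round pin under the arm, 55 mm from the post on the knob's side; it rides on the cam ring. Clockwise, the ring has a flat (lift 4 mm), a 20 degree ramp about 0.5 rad long, a crest (lift 14 mm) and a sheer-sided low notch (lift 0) closed beyond by a tall rigid stop. A sideways force at the knob acts about 1.6 times as large on the pin.
- pad (a point): Underside of the rubber foot, 14 mm across, of the clamp finger on the arm's other side, 112 mm from the post. With the handle in the notch it hangs 1.5 mm above the end of a fully home board; on a badly seated board the handle cannot go down.
- handle (a joint): Angle q of the handle about the post, rad, growing clockwise seen from above: the knob lies from the pivot in the fixture's direction (-cos q, sin q). Starts parked at -0.15 to 0.15. The notch's middle lies anywhere from q = 1.37 to 1.77, to be found by feel, the pin has about 0.06 rad of play each way in it; the crest begins about 0.65 rad before it.
- lift (a joint): Height of the handle above the notch's floor, m, up to 0.018. Spring (400 N/m, slack at 0), weight (0.25 kg) and 5 N of sliding friction make it drop only part way; a press of 5 to 10 N on the knob brings it home, where it stays. Turning over the ramp takes 3 to 8 N at the knob; stop turning at 10 to 12 N (the notch's stop), press down with at most 20 N.
- small_board: A smaller green board, 60 x 80 x 5 mm with 14 mm overall height, no heat sink; to be left alone. Origin: centre of its underside.
- screwdriver: Screwdriver lying on the bench; leave alone. Origin: its underside, mid-length.
- flux_jar: Small amber jar, 52 mm across, 60 mm tall; leave alone. Origin: centre of its underside.
- screw_cup: Grey plastic bowl, 70 mm across, 45 mm tall; leave alone. Origin: centre of its underside.
- solder_block: Cork block 50 x 90 x 30 mm; leave alone. Origin: centre of its underside.
- meter: Grey hand meter 75 x 150 x 35 mm; leave alone. Origin: centre of its underside.
Mind the look-alikes: they are no part of the job. Leave any pink or red look-alike of the board alone.

How it is judged (in metres and radians):
On the way, in this order (a step that is already met when the one before it is completed fails the run):
1. the board lies fully home in the nest, let go, with the handle not yet turned (horizontal distance between board and nest below 0.006 m and z of board in the frame of nest below 0.003 m and angle between board's own z axis and vertical below 0.05 rad and angle between the y axis of board and the y axis of nest, either way round below 0.12 rad and contact force between the fingers and board below 0.1 N and value of joint handle below 0.5 rad), for 0.2 s.
2. the handle rides up on the cam's crest (value of joint lift above 0.0115 m), for 0.05 s.
3. the handle is down in the low notch (value of joint lift below 0.0022 m and value of joint handle above 1.2 rad), for 0.2 s.
At the end, for the whole second after the job is handed in: The board lies flat on the floor of the nest (centre within 6 mm, underside within 3 mm of the floor, within 0.12 rad of square, either way round) and at rest, and the handle is at rest in the low notch: lift below 2.2 mm, turned past 1.2 rad (all of step 3 and horizontal distance between board and nest below 0.006 m and z of board in the frame of nest below 0.003 m and angle between board's own z axis and vertical below 0.05 rad and angle between the y axis of board and the y axis of nest, either way round below 0.12 rad and velocity of joint handle below 0.05 rad/s and linear speed of board below 0.02 m/s); the robot touches nothing.
It fails at once if the handle's pin is forced against the cam with more than 50 N (contact force between handle and fixture above 50 N).
It fails at once if the smaller board, screwdriver, jar, bowl, cork block or meter is pushed more than 30 mm away (distance of any of small_board, screwdriver, flux_jar, screw_cup, solder_block, meter from where it was at the start of the episode above 0.03 m).
It also fails if it takes over 70 s, if anything falls off the work surface, if the arm or the gripper's body presses on something with over 40 N, if the wrist force passes 120 N, or if a joint passes its speed limit or range.

ROBOT

A 7-joint arm with a two-finger parallel gripper is mounted at the origin on the work surface. World frame = base frame: x ahead of the robot, y to its left, z up, the work surface at z = 0. Lengths are in m, angles in degrees, forces in N, time in s.
With the tool pointing down it reaches from about 0.425 to 0.875 m from the base axis. Payload 4.7 kg.
Tool frame: the origin (TCP) lies on the centre line of the jaws, within the pads' length; the fingertips stand env.nose_length ahead of it and the grasp point (between the pads) lies 8 mm behind it (env.nose_length is the distance from the TCP to the fingertips, in m); y points along the fingers, z is the direction in which the jaws open and shut, and the axes are right-handed (so a half turn about y gives the same grasp; the last joint's range is limited). The gripper opens to 87 mm and grips with 3 to 60 N. Pads are 19 mm wide; open, the fingers measure 117 mm over their backs; the gripper's body (75 mm by 190 mm) begins 51 mm behind the grasp point.
Start: joints at [66.469, 18.392, -4.016, 83.108, 1.295, 78.541, -3.26], TCP at [0.268, -0.592, 0.198] pointing down, gripper open.
Joint ranges: [-163.93, 163.93], [-17.29, 119.83], [-79.2, 71.16], [3.27, 140.29], [-89.18, 269.18], [5.43, 117.66], [-154.24, 154.24]. Speed limits (degrees/s): [147.25, 147.25, 180, 180, 180, 180, 180].

INTERFACE

Orientations are given as [roll, pitch, yaw] about the fixed x, y, z axes, in that order (R = Rz(yaw) Ry(pitch) Rx(roll)).
In Python, from cell import env, read_camera, camera_info, job, models gives the robot as it stands.
- The arm moves only by the tool move_arm, never from a script. Its argument "moves" is a list of rows, each a list of 6 numbers: the shift along the tool's x, y, z in mm, then the turn, a rotation vector about the tool's x, y, z in degrees. In form: [[x, y, z, ax, ay, az], ...]. A call has 1 to 20 rows; each row is the pose to reach, as a shift and turn from the pose commanded when the call began, along the tool's axes at that moment; what a row does not reach only later rows make up. A row lasts 1/12 s, in which the tool goes at most 41.7 mm and 7.16 degrees, less where a joint would pass 70% of its speed; a pose out of reach is approached as far as the arm can. A call with a gripper value outside its range is refused whole. "claw" is the finger opening in mm, from 0 to 87, set as the call begins (left out, the last holds). The fingers move at their own pace and stop on an object; "newtons" is the grip in N (left out, the last holds). Time passes only in rows, so rows that repeat a pose let the fingers close. It gives the time, the measured TCP pose, the force and the opening at its end, in the units of the state.
- env.get_obs(): the state, without advancing time (a new reading comes with each control period).
- read_camera(name): name is "scene" or "side" or "wrist"; returns (picture, depth): 384x512x3 uint8, red, green, blue; 384x512 float32, m along the optical axis (not along the pixel's ray), 0 where there is no reading.
- camera_info(name): a dict with "fx", "fy", "cx", "cy" (pixels), "R" (3x3) and "t" (3): a world point X has camera coordinates R X + t. Camera axes: x right, y down, z forward; pixel columns grow to the right and rows downward; lengths in m; the calibration is good to about 2 mm. A picture is of the moment at which its call begins: read the wrist's pose just before it. camera_info takes no time and is no camera call; for the wrist camera it gives the pose at the moment of the call.
- job.sign_off(): hands the job in, once; it reports no verdict.
Trained networks look in the newest picture that a camera, given by its name, has taken for a name from the list of things; names that differ only in an ending like _2 or _b are one class to them, and where a whole thing is asked for, a point or a joint stands for the part that bears it (a point fixed in the world has none). Each returns a list of dicts, best first, with "score" (0 to 1); they miss things now and then, are a little off and sometimes report something else, mostly with a low value. They report only what shows in the picture. A call takes as long as a camera call. They do not tell look-alikes from the thing itself.
- models.spot_in(target, camera): "point" ([x, y, z] in m, in world coordinates, good to about 4 mm: the middle of the surface that is visible of it).
- models.cut_out(target, camera): "mask" (384x512 bool, what is visible of it).
The state is a dict: "time_s": time; "qpos": joint angles; "joint_velocities": joint speeds; "effort": joint torques, N m; "tool_pos": TCP position; "tool_rot": TCP orientation; "force": force on the tool from outside, world axes, zero at the start; "wrist_torque": the same for the moment, N m; "grip_width": finger opening in m.
Only numpy, scipy, OpenCV 4.12 (cv2) and the standard library are available. Lean on these libraries where they do the work, as an engineer would, in place of code of your own. Each camera call takes 0.05 s, during which the arm holds its last target.

## Working session

There is one attempt and no reset: what is moved stays moved. The work goes in short steps, Python scripts to look and compute and a tool call to move; the robot and the scene stay as the last step left them, time stands still between calls to the robot, and variables do not carry over. Pictures are saved under pics/ and viewed, and the job is handed in when it is done.

Besides the shell and the picture viewer there is one more tool, called after ">>>" by a JSON object that holds its "method" and its "body". move_arm: Moves the arm, as the interface text tells. Its arguments: {"type":"object","properties":{"moves":{"type":"array","items":{"type":"array","items":{"type":"number"}}},"claw":{"type":"number"},"newtons":{"type":"number"}},"required":["moves"]}

```bash
ls; mkdir -p pics; python3 - <<'E'
from cell import env, read_camera, camera_info, job, models
import cv2
o=env.get_obs(); print(o); print(env.nose_length)
for n in ("scene","side"):
    p,d=read_camera(n); cv2.imwrite(f"pics/{n}0.png",p[:,:,::-1])
    c=camera_info(n); print(n,c)
E
```

```text
pics
{'time_s': 0.0, 'qpos': array([66.4689957 , 18.43916348, -4.01609282, 83.17392351,  1.2937952 ,
       78.54081955, -3.26159384]), 'joint_velocities': array([ 0.09931799, -0.0076512 ,  0.03475271, -0.05767904, -0.02933984,
        0.07443882, -0.04830021]), 'effort': array([ 4.46365621e-04, -4.91286278e+01, -4.03846074e-01, -3.12530708e+01,
       -6.39531109e-02,  4.38610185e-02,  1.86804737e-04]), 'tool_pos': array([ 0.26760576, -0.59170535,  0.19686902]), 'tool_rot': array([-9.01087290e+01, -4.35953608e-03, -1.55660565e+02]), 'force': array([-0.34733844,  0.03424208, -0.02215721]), 'wrist_torque': array([0.01563112, 0.01148721, 0.00832437]), 'grip_width': 0.08694557714795492}
0.011
scene {'fx': 357.62344978115647, 'fy': 357.62344978115647, 'cx': 256.8326433229245, 'cy': 190.1221587382627, 'R': array([[ 0.46429312,  0.88567771,  0.002627  ],
       [ 0.76230058, -0.39810231, -0.51030616],
       [-0.45092097,  0.2389342 , -0.85998879]]), 't': array([-0.25429172, -0.32711104,  1.45062459])}
side {'fx': 487.39142525495924, 'fy': 487.39142525495924, 'cx': 261.3025950217602, 'cy': 183.31105658816998, 'R': array([[ 0.98114157, -0.19321009,  0.00557444],
       [-0.10555425, -0.55972975, -0.82192512],
       [ 0.16192441,  0.8058365 , -0.56956827]]), 't': array([-0.50103882,  0.15255471,  1.72733358])}
```

View pics/scene0.png

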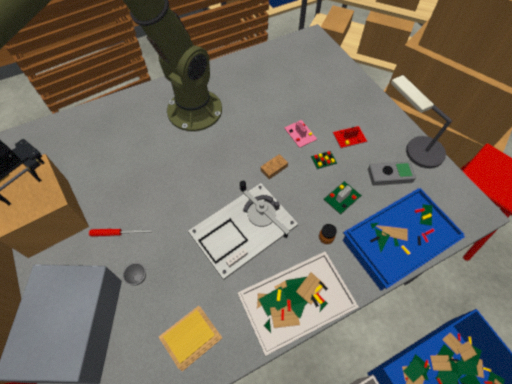

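View pics/side0.png

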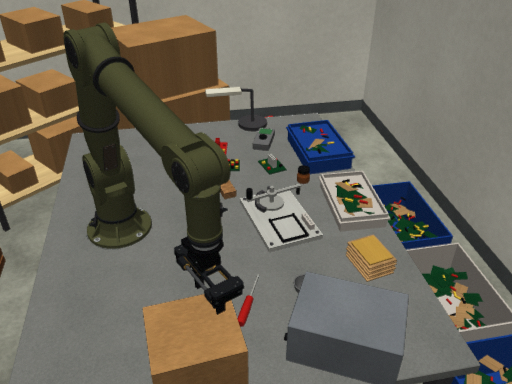

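The scene view shows the finned board at about (342,197), the small board at (323,159), and the pink and red look-alikes above them. The fixture is centred near (244,228), with the nest at (224,241) and the post at (262,208). The knob is at one arm end, either (243,186) or (286,236). I'll zoom in and measure next.

```bash
cat > h.py <<'E'
from cell import env, read_camera, camera_info, job, models
import cv2, numpy as np
def ray(c,u,v,z):
    R,t=c['R'],c['t']; o=-R.T@t; d=R.T@np.array([(u-c['cx'])/c['fx'],(v-c['cy'])/c['fy'],1]); s=(z-o[2])/d[2]; return o+s*d
def cloud(c,d):
    v,u=np.mgrid[:d.shape[0],:d.shape[1]]; P=np.stack([(u-c['cx'])/c['fx']*d,(v-c['cy'])/c['fy']*d,d],-1)
    return (P-c['t'])@c['R']
def proj(c,X):
    p=c['R']@np.asarray(X)+c['t']; return np.array([c['fx']*p[0]/p[2]+c['cx'],c['fy']*p[1]/p[2]+c['cy']])
E
python3 - <<'E'
from h import *
for n,(x0,x1,y0,y1) in (("scene",(170,400,110,290)),("side",(200,340,120,260))):
    p,d=read_camera(n); c=camera_info(n)
    cv2.imwrite(f"pics/{n}z.png",cv2.resize(p[y0:y1,x0:x1,::-1],None,fx=3.4 if n=="scene" else 4.2,fy=3.4 if n=="scene" else 4.2,interpolation=cv2.INTER_CUBIC))
    for t in ("board","fixture","knob","pad","small_board","meter","flux_jar","solder_block","screwdriver"):
        for r in models.spot_in(t,n)[:2]: print(n,t,np.round(r['point'],3),round(r['score'],2),proj(c,r['point']).round())
    for r in models.cut_out("board",n)[:3]:
        m=r['mask']; P=cloud(c,d)[m]; P=P[(d[m]>0)]; print('cut',r['score'],m.sum(),P.mean(0),P.min(0),P.max(0))
E
```

```text
scene board [0.312 0.306 0.001] 0.82 [299. 135.]
scene board [0.413 0.466 0.005] 0.79 [348. 138.]
scene fixture [ 0.584 -0.081  0.021] 0.74 [240. 234.]
scene knob [0.556 0.009 0.068] 0.61 [261. 208.]
scene pad [0.562 0.008 0.069] 0.91 [261. 210.]
scene pad [ 0.381 -0.456  0.024] 0.62 [107. 231.]
scene small_board [0.458 0.321 0.006] 0.58 [323. 161.]
scene meter [0.626 0.486 0.032] 0.8 [390. 173.]
scene flux_jar [0.722 0.154 0.061] 0.67 [327. 232.]
scene solder_block [0.407 0.143 0.029] 0.83 [274. 165.]
scene screwdriver [ 0.384 -0.456  0.024] 0.82 [107. 232.]
cut 0.6 526 [0.31193489 0.3100607  0.00989021] [ 0.23969017  0.27196287 -0.0064138 ] [0.36361608 0.36257095 0.04600417]
cut 0.57 658 [0.62061592 0.29193435 0.01018775] [ 0.5688153   0.23532257 -0.00528056] [0.66705985 0.35752497 0.04756409]
cut 0.56 4932 [ 0.57680998 -0.07566046  0.0212125 ] [ 0.44613773 -0.22472806 -0.00374304] [0.69048427 0.10111337 0.07291446]
side board [0.608 0.275 0.006] 0.69 [272. 166.]
side board [0.432 0.491 0.001] 0.46 [223. 146.]
side fixture [ 0.561 -0.103  0.018] 0.61 [281. 222.]
side knob [0.541 0.004 0.078] 0.58 [269. 191.]
side knob [ 0.56  -0.102  0.024] 0.29 [281. 220.]
side meter [0.616 0.466 0.037] 0.85 [264. 138.]
side flux_jar [0.712 0.145 0.04 ] 0.59 [304. 174.]
side solder_block [0.405 0.114 0.029] 0.71 [229. 189.]
side screwdriver [ 0.375 -0.465  0.025] 0.5 [246. 306.]
cut 0.72 280 [0.60901913 0.2819497  0.01090892] [ 0.56684408  0.22873655 -0.00513162] [0.65401125 0.35457656 0.04827913]
cut 0.48 2896 [ 0.56118834 -0.09767346  0.0199737 ] [ 0.43954919 -0.23194818 -0.00624456] [0.6831769 0.0751785 0.0486438]
cut 0.4 130 [ 0.54462396 -0.40388435  0.02969953] [ 0.52445272 -0.44576426 -0.00370851] [ 0.5713376  -0.34339643  0.04892616]
```

View pics/scenez.png

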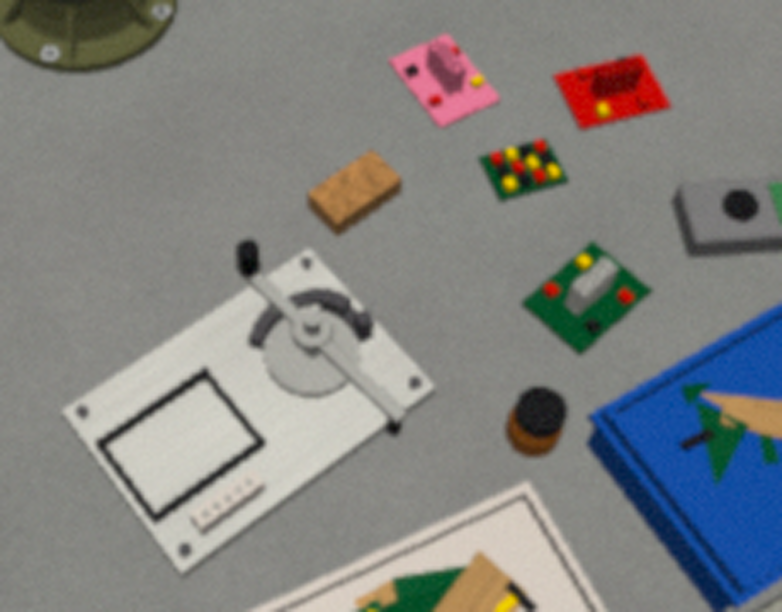

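View pics/sidez.png

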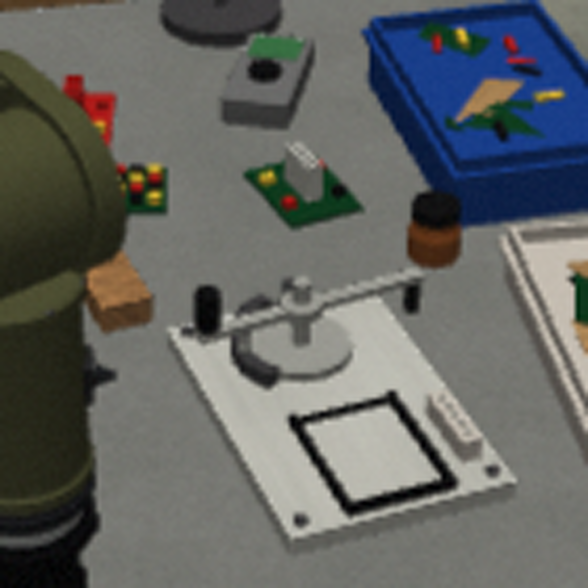

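```bash
python3 - <<'E'
from h import *
c=camera_info('scene'); f=lambda u,v,z: ray(c,170+(u+.5)/3.4-.5,110+(v+.5)/3.4-.5,z)
A=np.array([f(*p,.02) for p in [(65,410),(310,250),(435,388),(183,573)]]);print('plate\n',A.round(4),'ctr',A.mean(0),np.linalg.norm(np.roll(A,-1,0)-A,axis=1))
N=np.array([f(*p,.03) for p in [(98,443),(207,371),(264,443),(155,520)]]);print('rails\n',N.round(4),N.mean(0),np.linalg.norm(np.roll(N,-1,0)-N,axis=1))
B=np.array([f(*p,.005) for p in [(523,303),(592,243),(651,291),(580,352)]]);print('board\n',B.round(4),B.mean(0),np.linalg.norm(np.roll(B,-1,0)-B,axis=1))
for M in (A,N,B):
    for i,j in ((0,1),(3,2),(0,3),(1,2)):
        e=M[j]-M[i]; print(np.degrees(np.arctan2(e[1],e[0])).round(1),end=' ')
    print()
print('knobtop',f(247,243,.112))
w=camera_info('wrist'); o=env.get_obs(); print(w); 
from scipy.spatial.transform import Rotation as Ro
Rt=Ro.from_euler('xyz',o['tool_rot'],degrees=True).as_matrix(); print(Rt.round(3)); cp=-w['R'].T@w['t']; print('cam in tool',Rt.T@(cp-o['tool_pos']),(Rt.T@w['R'].T).round(3))
E
```

```text
plate
 [[ 0.4968 -0.2219  0.02  ]
 [ 0.4466  0.0687  0.02  ]
 [ 0.64    0.102   0.02  ]
 [ 0.6916 -0.1889  0.02  ]] ctr [ 0.56873535 -0.06001945  0.02      ] [0.29487616 0.19631859 0.29536359 0.19756219]
rails
 [[ 0.547  -0.2077  0.03  ]
 [ 0.5268 -0.086   0.03  ]
 [ 0.6184 -0.0711  0.03  ]
 [ 0.6392 -0.1913  0.03  ]] [ 0.58285508 -0.13904434  0.03      ] [0.12327655 0.0927298  0.12200607 0.09368849]
board
 [[0.5944 0.2352 0.005 ]
 [0.5673 0.3387 0.005 ]
 [0.6432 0.3589 0.005 ]
 [0.6675 0.2548 0.005 ]] [0.61810971 0.29687991 0.005     ] [0.10693798 0.07850139 0.10690134 0.07566853]
99.8 100.0 9.6 9.8 
99.4 99.9 10.0 9.3 
104.7 103.2 15.0 14.9 
knobtop [ 0.46212876 -0.00798654  0.112     ]
{'fx': 274.75741870986303, 'fy': 274.75741870986303, 'cx': 257.2192931423422, 'cy': 189.5923468634142, 'R': array([[ 4.12479581e-01, -9.10966724e-01,  4.72868366e-04],
       [-8.78945094e-01, -3.97843877e-01,  2.63012872e-01],
       [-2.39407847e-01, -1.08903065e-01, -9.64792208e-01]]), 't': array([-0.65009253, -0.03306931,  0.38922248])}
[[-0.911  0.     0.412]
 [-0.412 -0.    -0.911]
 [ 0.    -1.     0.   ]]
cam in tool [-7.07398195e-02 -1.86529618e-01 -1.29677287e-04] [[-0.     0.965  0.263]
 [-0.    -0.263  0.965]
 [ 1.     0.     0.   ]]
```

```bash
cat >> h.py <<'E'
import json,sys
from scipy.spatial.transform import Rotation as Ro
def down(yaw): # tool z at world azimuth yaw deg, y down
    a=np.radians(yaw); z=np.array([np.cos(a),np.sin(a),0]); y=np.array([0,0,-1.]); return np.stack([np.cross(y,z),y,z],1)
def load():
    d=json.load(open('cmd.json')); return np.array(d['p']),np.array(d['R'])
def save(p,R): json.dump({'p':list(p),'R':np.asarray(R).tolist()},open('cmd.json','w'))
def row(p,yaw): # row to reach from commanded pose
    p0,R0=load(); r=Ro.from_matrix(R0.T@down(yaw)).as_rotvec(degrees=True)
    return np.r_[(R0.T@(np.asarray(p)-p0))*1000,r].round(2)
def did(r):
    p0,R0=load(); r=np.array(r,float); p=p0+R0@r[:3]/1000; R=R0@Ro.from_rotvec(r[3:],degrees=True).as_matrix(); save(p,R)
    o=env.get_obs(); print('t',o['time_s'],'cmd',p.round(4),'meas',o['tool_pos'].round(4),o['tool_rot'].round(2),'F',o['force'].round(2),'w',round(o['grip_width'],4)); return o
E
python3 - <<'E'
from h import *
o=env.get_obs(); save([.268,-.592,.198],down(np.degrees(np.arctan2(-.911,.412))))
print(row([.618,.297,.2],14.7))
E
```

```text
[-685.23   -2.   -665.79    0.    -80.37    0.  ]
```

>>> {"method": "move_arm", "body": {"moves": [[-343,-50,-333,0,-40,0],[-343,-50,-333,0,-40,0],[-343,-50,-333,0,-40,0],[-343,-50,-333,0,-40,0],[-343,-50,-333,0,-40,0],[-343,-50,-333,0,-40,0],[-343,-50,-333,0,-40,0],[-343,-50,-333,0,-40,0],[-343,-50,-333,0,-40,0],[-343,-50,-333,0,-40,0],[-343,-50,-333,0,-40,0],[-343,-50,-333,0,-40,0],[-343,-50,-333,0,-40,0]], "claw": 50}}

```text
time_s: 2.28
tool_pos: [0.4457, -0.1411, 0.2493]
tool_rot: [-89.9, 0.1, -115.1]
force: [0.2, 0.4, -0.2]
grip_width: 0.0496
```

```bash
python3 - <<'E'
from h import *
did([-343,-50,-333,0,-40,0]); print(env.get_obs()['qpos'].round(1)); print(row([.618,.297,.2],14.7))
E
```

```text
t 2.2833 cmd [ 0.4433 -0.1472  0.248 ] meas [ 0.4457 -0.1411  0.2493] [-8.9860e+01  9.0000e-02 -1.1508e+02] F [ 0.25  0.35 -0.23] w 0.0496
[ 46.2  -4.8 -29.7 102.4  -2.4  81.6  -8.1]
[-476.08   48.    -34.95    0.    -40.37    0.  ]
```

>>> {"method": "move_arm", "body": {"moves": [[-476,48,-35,0,-40.4,0],[-476,48,-35,0,-40.4,0],[-476,48,-35,0,-40.4,0],[-476,48,-35,0,-40.4,0],[-476,48,-35,0,-40.4,0],[-476,48,-35,0,-40.4,0],[-476,48,-35,0,-40.4,0],[-476,48,-35,0,-40.4,0],[-476,48,-35,0,-40.4,0],[-476,48,-35,0,-40.4,0],[-476,48,-35,0,-40.4,0],[-476,48,-35,0,-40.4,0],[-476,48,-35,0,-40.4,0],[-476,48,-35,0,-40.4,0],[-476,48,-35,0,-40.4,0],[-476,48,-35,0,-40.4,0]]}}

```text
time_s: 3.62
tool_pos: [0.6185, 0.2942, 0.2001]
tool_rot: [-90.0, -0.1, -75.4]
force: [0.1, -0.2, 1.6]
grip_width: 0.0502
```

```bash
python3 - <<'E'
from h import *
did([-476,48,-35,0,-40.4,0])
c=camera_info('wrist');p,d=read_camera('wrist'); cv2.imwrite('pics/w1.png',p[:,:,::-1]); np.savez('w1.npz',p=p,d=d,**c)
E
```

```text
t 3.6167 cmd [0.6179 0.297  0.2   ] meas [0.6185 0.2942 0.2001] [-89.98  -0.11 -75.42] F [ 0.11 -0.19  1.65] w 0.0502
```

View pics/w1.png

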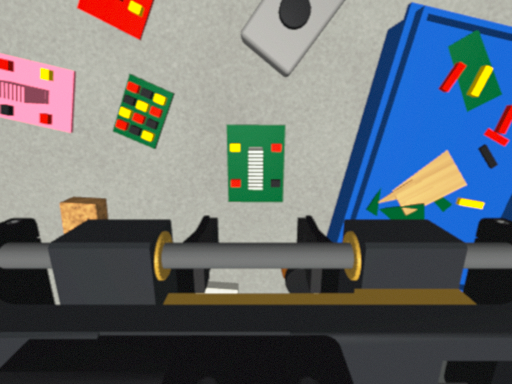

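```bash
python3 - <<'E'
from h import *
z=np.load('w1.npz'); c={k:z[k] for k in('fx','fy','cx','cy','R','t')}; p,d=z['p'],z['d']
g=(p[...,1].astype(int)>p[...,0]+25)&(p[...,1].astype(int)>p[...,2]+15); g[:, :200]=0; g[:,310:]=0; g[215:]=0
g=cv2.morphologyEx(g.astype(np.uint8),cv2.MORPH_CLOSE,np.ones((25,25)))
P=cloud(c,d); M=(g>0)&(d>0)
uv=np.argwhere(g>0)[:,::-1].astype(np.float32); cs=cv2.findContours(g,cv2.RETR_EXTERNAL,cv2.CHAIN_APPROX_NONE)[0]; cn=max(cs,key=cv2.contourArea)
W=np.array([ray(c,u,v,.005)[:2] for u,v in cn[:,0]],np.float32)*1000
r=cv2.minAreaRect(W); print('rect',r)
q=P[M]; print('plane z med',np.median(q[:,2]))
s=q[q[:,2]>.035]; print('sink',len(s),s.mean(0),s[:,2].max()); print(cv2.minAreaRect((s[:,:2]*1000).astype(np.float32)))
b=P[100:215,200:230].reshape(-1,3); print('bench z',np.median(b[:,2]))
print(proj(c,env.get_obs()['tool_pos']))
o=env.get_obs(); print(o['time_s'],o['tool_pos'],load()[0])
E
```

```text
rect ((613.9054565429688, 297.6462097167969), (80.42578887939453, 109.20333862304688), 14.462606430053711)
plane z med 0.005022447299798895
sink 507 [0.61449689 0.29702125 0.04278624] 0.046523207059116785
((614.314697265625, 297.5157470703125), (16.993955612182617, 48.98145294189453), 14.549607276916504)
bench z -0.00016730453586598842
[258.69492015 217.40484603]
3.6667 [0.61847542 0.294289   0.2003459 ] [0.61792006 0.2969506  0.2       ]
```

```bash
python3 - <<'E'
from h import *
o=env.get_obs(); R=Ro.from_euler('xyz',o['tool_rot'],degrees=True).as_matrix(); save(o['tool_pos'],R)
print(row([.6143,.2975,.09],14.5))
E
```

```text
[-4.3500e+00  1.1034e+02 -3.3000e+00 -4.0000e-02  7.0000e-02  1.0000e-01]
```

>>> {"method": "move_arm", "body": {"moves": [[-4.4,40,-3.3,0,0,0],[-4.4,80,-3.3,0,0,0],[-4.4,110,-3.3,0,0,0],[-4.4,110,-3.3,0,0,0],[-4.4,110,-3.3,0,0,0],[-4.4,110,-3.3,0,0,0]]}}

```text
time_s: 4.17
tool_pos: [0.6149, 0.3001, 0.0925]
tool_rot: [-89.8, 0.0, -75.3]
force: [0.5, 0.1, 0.1]
grip_width: 0.0499
```

```bash
python3 - <<'E'
from h import *
did([-4.4,110,-3.3,0,0,0])
c=camera_info('wrist');p,d=read_camera('wrist'); cv2.imwrite('pics/w2.png',p[:,:,::-1])
did([0]*6)
P=cloud(c,d); m=(P[...,2]>.036)&(P[...,2]<.05)&(np.hypot(P[...,0]-.614,P[...,1]-.297)<.04); s=P[m]; print(len(s), cv2.minAreaRect((s[:,:2]*1000).astype(np.float32)))
E
```

```text
t 4.1667 cmd [0.6143 0.2976 0.0903] meas [0.6149 0.3001 0.0925] [-8.981e+01  3.000e-02 -7.534e+01] F [0.51 0.11 0.11] w 0.0499
t 4.2167 cmd [0.6143 0.2976 0.0903] meas [0.6152 0.3006 0.0932] [-8.974e+01  5.000e-02 -7.532e+01] F [-1.03  0.45  1.04] w 0.0501
1086 ((614.2180786132812, 297.3458251953125), (17.84132957458496, 49.502601623535156), 14.20962905883789)
```

View pics/w2.png

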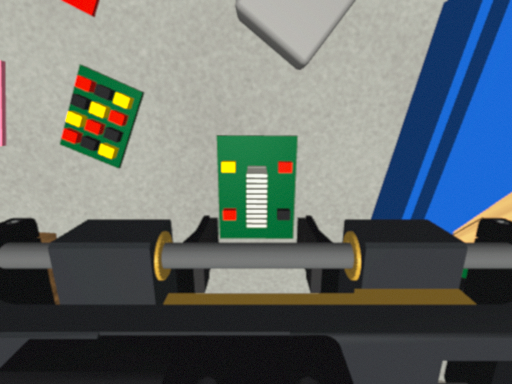

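```bash
python3 - <<'E'
from h import *
save([.6137,.3003,.090],down(14.7))
print(row([.6142,.2974,.06],14.4),row([.6142,.2974,.025],14.4))
E
```

```text
[ 2.93 30.   -0.25  0.    0.3   0.  ] [ 2.93 65.   -0.25  0.    0.3   0.  ]
```

>>> {"method": "move_arm", "body": {"moves": [[2.9,10,-0.3,0,0.3,0],[2.9,20,-0.3,0,0.3,0],[2.9,27,-0.3,0,0.3,0],[2.9,27,-0.3,0,0.3,0],[2.9,27,-0.3,0,0.3,0],[2.9,27,-0.3,0,0.3,0],[2.9,27,-0.3,0,0.3,0],[2.9,27,-0.3,0,0.3,0]]}}

```text
time_s: 4.88
tool_pos: [0.6141, 0.2976, 0.0634]
tool_rot: [-90.0, 0.0, -75.6]
force: [0.5, 0.7, -0.3]
grip_width: 0.05
```

```bash
python3 - <<'E'
from h import *
did([2.9,27,-.3,0,.3,0])
print(row([.6142,.2974,.025],14.4))
E
```

```text
t 4.8833 cmd [0.6141 0.2974 0.063 ] meas [0.6141 0.2976 0.0634] [-8.996e+01  1.000e-02 -7.555e+01] F [ 0.55  0.72 -0.3 ] w 0.05
[ 3.0e-02  3.8e+01  5.0e-02  0.0e+00 -0.0e+00  0.0e+00]
```

>>> {"method": "move_arm", "body": {"moves": [[0,13,0,0,0,0],[0,26,0,0,0,0],[0,34,0,0,0,0],[0,38,0,0,0,0],[0,38,0,0,0,0],[0,38,0,0,0,0]]}}

```text
time_s: 5.38
tool_pos: [0.6135, 0.2972, 0.0243]
tool_rot: [-90.1, 0.0, -75.6]
force: [0.2, -0.2, 0.5]
grip_width: 0.0498
```

>>> {"method": "move_arm", "body": {"moves": [[0,0,0,0,0,0],[0,0,0,0,0,0],[0,0,0,0,0,0],[0,0,0,0,0,0],[0,0,0,0,0,0],[0,0,0,0,0,0],[0,-5,0,0,0,0],[0,-10,0,0,0,0],[0,-30,0,0,0,0],[0,-60,0,0,0,0],[0,-75,0,0,0,0],[0,-75,0,0,0,0]], "claw": 8, "newtons": 25}}

```text
time_s: 6.38
tool_pos: [0.6163, 0.2993, 0.1053]
tool_rot: [-89.5, 0.1, -75.6]
force: [1.1, 0.4, 1.2]
grip_width: 0.0082
```

```bash
python3 - <<'E'
from h import *
did([0,38,0,0,0,0]); did([0,-75,0,0,0,0])
for n in('side','wrist'):
    p,d=read_camera(n); cv2.imwrite(f'pics/{n}3.png',p[:,:,::-1])
E
```

```text
t 6.3833 cmd [0.6141 0.2974 0.025 ] meas [0.6163 0.2993 0.1053] [-89.54   0.1  -75.56] F [1.15 0.45 1.19] w 0.0082
t 6.3833 cmd [0.6141 0.2974 0.1   ] meas [0.6163 0.2993 0.1053] [-89.54   0.1  -75.56] F [1.15 0.45 1.19] w 0.0082
```

View pics/wrist3.png

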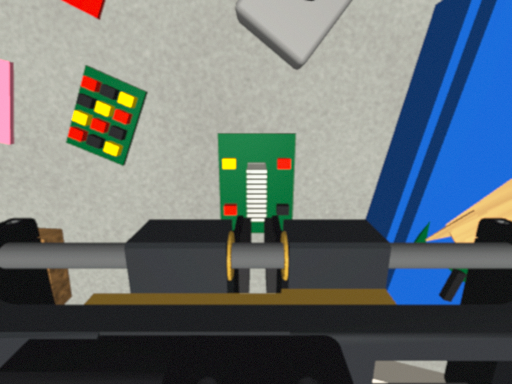

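View pics/side3.png

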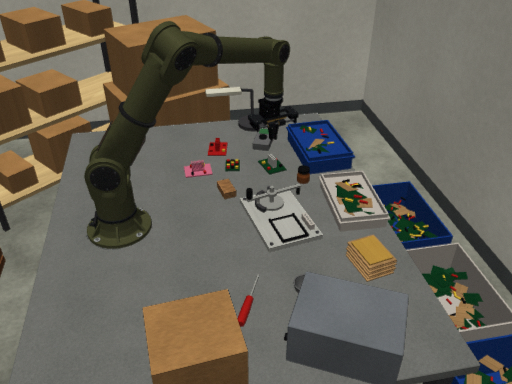

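```bash
python3 - <<'E'
from h import *
c=camera_info('wrist');p,d=read_camera('wrist')
did([0]*6)
P=cloud(c,d); m=(P[...,2]>.036)&(P[...,2]<.05)&(np.hypot(P[...,0]-.614,P[...,1]-.297)<.04); s=P[m]; print(len(s), cv2.minAreaRect((s[:,:2]*1000).astype(np.float32)))
print(proj(c,load()[0]),proj(c,[.6141,.2974,.089]))
c=camera_info('side'); print(proj(c,load()[0]))
p,d=read_camera('side'); cv2.imwrite('pics/s4.png',cv2.resize(p[60:200,210:340,::-1],None,fx=4.2,fy=4.2,interpolation=cv2.INTER_CUBIC))
E
```

```text
t 6.5333 cmd [0.6141 0.2974 0.1   ] meas [0.6137 0.297  0.0996] [-9.002e+01 -3.000e-02 -7.556e+01] F [ 0.14 -0.58  0.36] w 0.008
982 ((614.2501831054688, 297.61181640625), (17.292152404785156, 49.22526931762695), 13.90512466430664)
[258.364946   217.01184487] [258.21373921 211.85100363]
[272.12449447 144.27651797]
```

View pics/s4.png

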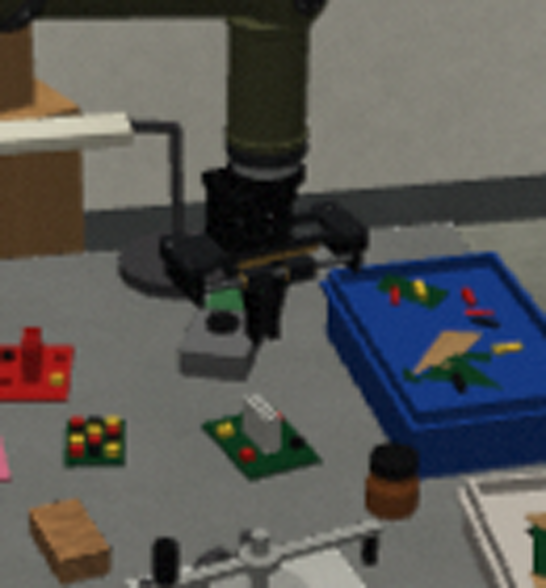

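```bash
python3 - <<'E'
from h import *
for n,b in(('side',(262,284,115,160)),('scene',None)):
    c=camera_info(n); p,d=read_camera(n); P=cloud(c,d)
    dark=(p.max(2)<60)&(np.hypot(P[...,0]-.614,P[...,1]-.297)<.09)&(P[...,2]>.07)&(P[...,2]<.25)
    q=P[dark]; print(n,len(q),q.min(0),q.max(0))
    for zz in np.arange(.07,.2,.01):
        k=q[(q[:,2]>zz)&(q[:,2]<zz+.01)]
        if len(k): print(round(zz,2),len(k),k.min(0).round(3)[:2],k.max(0).round(3)[:2])
c=camera_info('side'); print([proj(c,[.614,.297,z]).round() for z in(.089,.11,.13,.15,.2)])
E
```

```text
side 623 [0.52527844 0.23858904 0.12326559] [0.70328076 0.34707596 0.24990615]
0.12 11 [0.597 0.275] [0.623 0.302]
0.13 17 [0.598 0.279] [0.628 0.303]
0.14 18 [0.597 0.277] [0.627 0.301]
0.15 18 [0.595 0.274] [0.626 0.301]
0.16 24 [0.593 0.276] [0.631 0.302]
0.17 17 [0.595 0.279] [0.636 0.294]
0.18 8 [0.579 0.273] [0.697 0.345]
0.19 38 [0.525 0.245] [0.702 0.328]
scene 832 [0.52528556 0.23896418 0.1278076 ] [0.70380912 0.35031992 0.24989352]
0.12 2 [0.611 0.289] [0.628 0.297]
0.13 14 [0.609 0.282] [0.63  0.301]
0.14 11 [0.61  0.282] [0.63  0.291]
0.15 7 [0.608 0.282] [0.632 0.29 ]
0.16 6 [0.606 0.282] [0.614 0.3  ]
0.17 6 [0.605 0.282] [0.611 0.302]
0.18 1 [0.607 0.293] [0.607 0.293]
0.19 9 [0.546 0.246] [0.649 0.325]
[array([272., 147.]), array([272., 142.]), array([272., 138.]), array([272., 134.]), array([273., 123.])]
```

The fingers closed on nothing. Both outside cameras put the fingertips about 30 mm higher than the reported TCP pose implies. I'll reopen, lower to the height already shown safe, and measure the tips again.

>>> {"method": "move_arm", "body": {"moves": [[0,0,0,0,0,0],[0,0,0,0,0,0],[0,0,0,0,0,0],[0,0,0,0,0,0],[0,0,0,0,0,0],[0,0,0,0,0,0],[0,0,0,0,0,0],[0,0,0,0,0,0],[0,20,0,0,0,0],[0,40,0,0,0,0],[0,60,0,0,0,0],[0,74,0,0,0,0],[0,74,0,0,0,0],[0,74,0,0,0,0],[0,74,0,0,0,0]], "claw": 50}}

```text
time_s: 7.93
tool_pos: [0.6145, 0.2979, 0.0271]
tool_rot: [-89.9, 0.0, -75.6]
force: [0.4, -0.4, 1.1]
grip_width: 0.0497
```

```bash
python3 - <<'E'
from h import *
did([0,74,0,0,0,0])
for n in('side','scene'):
    c=camera_info(n); p,d=read_camera(n); P=cloud(c,d)
    if n=='side': cv2.imwrite('pics/s5.png',cv2.resize(p[90:200,220:330,::-1],None,fx=5,fy=5,interpolation=cv2.INTER_CUBIC))
    else: cv2.imwrite('pics/c5.png',cv2.resize(p[130:240,290:400,::-1],None,fx=5,fy=5,interpolation=cv2.INTER_CUBIC))
    dark=(p.max(2)<60)&(np.hypot(P[...,0]-.614,P[...,1]-.297)<.06)&(P[...,2]>.02)&(P[...,2]<.2)
    q=P[dark]
    for zz in np.arange(.02,.15,.01):
        k=q[(q[:,2]>zz)&(q[:,2]<zz+.01)]
        if len(k): print(round(zz,2),len(k),k.min(0).round(3)[:2],k.max(0).round(3)[:2])
    print(proj(c,[.614,.297,.015]))
E
```

```text
t 7.9333 cmd [0.6141 0.2974 0.026 ] meas [0.6145 0.2979 0.0271] [-8.991e+01  3.000e-02 -7.556e+01] F [ 0.36 -0.42  1.07] w 0.0497
0.04 1 [0.58  0.293] [0.58  0.293]
0.05 14 [0.579 0.274] [0.648 0.309]
0.06 19 [0.581 0.273] [0.646 0.307]
0.07 12 [0.578 0.275] [0.648 0.307]
0.08 18 [0.575 0.274] [0.652 0.303]
0.09 26 [0.574 0.269] [0.652 0.315]
0.1 13 [0.576 0.267] [0.657 0.303]
0.11 3 [0.64 0.29] [0.649 0.302]
0.12 21 [0.557 0.245] [0.666 0.313]
0.13 44 [0.562 0.244] [0.671 0.294]
0.14 37 [0.568 0.248] [0.672 0.33 ]
[271.74481853 161.79661071]
0.05 4 [0.591 0.283] [0.65  0.297]
0.06 11 [0.59  0.278] [0.653 0.295]
0.07 12 [0.59  0.278] [0.652 0.296]
0.08 5 [0.592 0.279] [0.654 0.295]
0.09 8 [0.588 0.277] [0.595 0.298]
0.1 2 [0.585 0.276] [0.588 0.292]
0.11 2 [0.588 0.278] [0.591 0.286]
0.12 1 [0.66 0.27] [0.66 0.27]
0.13 22 [0.583 0.249] [0.667 0.279]
0.14 118 [0.571 0.248] [0.672 0.328]
[342.1491244  194.49163907]
```

View pics/s5.png

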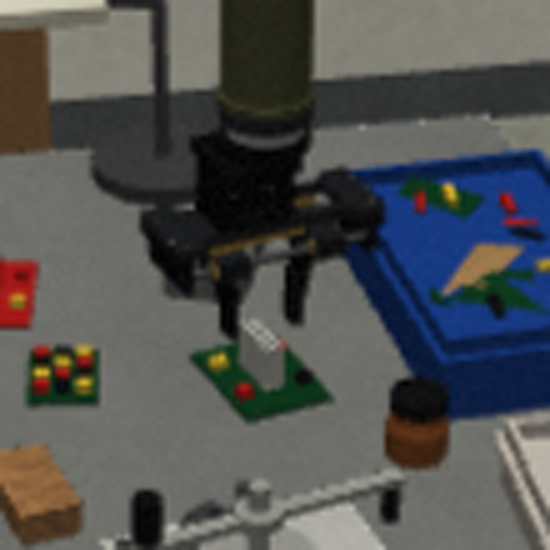

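View pics/c5.png

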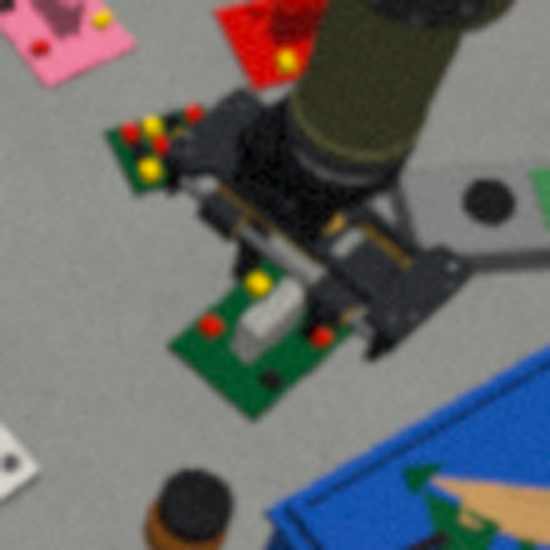

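>>> {"method": "move_arm", "body": {"moves": [[0,10,0,0,0,0],[0,18,0,0,0,0],[0,24,0,0,0,0],[0,28,0,0,0,0],[0,31,0,0,0,0],[0,31,0,0,0,0],[0,31,0,0,0,0],[0,31,0,0,0,0]]}}

```text
time_s: 8.7
tool_pos: [0.614, 0.2975, -0.0048]
tool_rot: [-90.0, 0.0, -75.6]
force: [-0.6, 0.4, -0.1]
grip_width: 0.0503
```

```bash
python3 - <<'E'
from h import *
did([0,31,0,0,0,0])
for n in('side','scene'):
    c=camera_info(n); p,d=read_camera(n); P=cloud(c,d)
    if n=='side': cv2.imwrite('pics/s6.png',cv2.resize(p[120:200,230:310,::-1],None,fx=7,fy=7,interpolation=cv2.INTER_CUBIC))
    dark=(p.max(2)<60)&(np.hypot(P[...,0]-.614,P[...,1]-.297)<.06)&(P[...,2]>.01)&(P[...,2]<.2)
    q=P[dark]
    for zz in np.arange(.01,.13,.01):
        k=q[(q[:,2]>zz)&(q[:,2]<zz+.01)]
        if len(k): print(round(zz,2),len(k),k.min(0).round(3)[:2],k.max(0).round(3)[:2])
E
```

```text
t 8.7 cmd [ 0.6141  0.2974 -0.005 ] meas [ 0.614   0.2975 -0.0048] [-8.997e+01  1.000e-02 -7.555e+01] F [-0.56  0.42 -0.1 ] w 0.0503
0.01 8 [0.567 0.265] [0.647 0.316]
0.02 14 [0.581 0.272] [0.644 0.309]
0.03 18 [0.577 0.272] [0.649 0.299]
0.04 18 [0.577 0.273] [0.647 0.308]
0.05 16 [0.575 0.269] [0.647 0.308]
0.06 19 [0.574 0.27 ] [0.651 0.311]
0.07 9 [0.575 0.272] [0.654 0.299]
0.08 9 [0.558 0.252] [0.65  0.306]
0.09 21 [0.559 0.248] [0.667 0.312]
0.1 40 [0.565 0.244] [0.672 0.327]
0.11 39 [0.565 0.25 ] [0.667 0.332]
0.12 63 [0.557 0.255] [0.671 0.332]
0.01 13 [0.591 0.272] [0.658 0.294]
0.02 14 [0.59 0.28] [0.651 0.304]
0.03 11 [0.591 0.278] [0.652 0.298]
0.04 7 [0.591 0.28 ] [0.652 0.294]
0.05 5 [0.589 0.279] [0.594 0.283]
0.06 3 [0.588 0.278] [0.591 0.296]
0.07 2 [0.587 0.287] [0.588 0.288]
0.08 1 [0.589 0.28 ] [0.589 0.28 ]
0.09 8 [0.583 0.25 ] [0.666 0.277]
0.1 30 [0.581 0.249] [0.671 0.324]
0.11 98 [0.571 0.249] [0.672 0.325]
0.12 60 [0.561 0.258] [0.672 0.329]
```

View pics/s6.png

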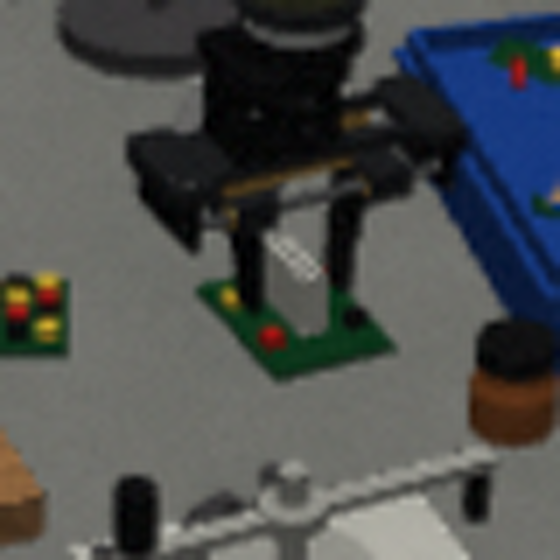

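Now the fingers straddle the sink at about (297,250) in the crop, with the tips about 18 mm up. I'll close the grip.

>>> {"method": "move_arm", "body": {"moves": [[0,2,0,0,0,0],[0,2,0,0,0,0],[0,2,0,0,0,0],[0,2,0,0,0,0],[0,2,0,0,0,0],[0,2,0,0,0,0],[0,2,0,0,0,0],[0,2,0,0,0,0],[0,2,0,0,0,0],[0,2,0,0,0,0]], "claw": 8, "newtons": 25}}

```text
time_s: 9.63
tool_pos: [0.614, 0.2973, -0.007]
tool_rot: [-90.0, 0.0, -75.6]
force: [0.1, -0.1, -0.4]
grip_width: 0.0179
```

>>> {"method": "move_arm", "body": {"moves": [[0,-5,0,0,0,0],[0,-15,0,0,0,0],[0,-40,0,0,0,0],[0,-75,0,0,0,0],[0,-110,0,0,0,0],[0,-140,0,0,0,0],[0,-150,0,0,0,0],[0,-150,0,0,0,0],[0,-150,0,0,0,0],[0,-150,0,0,0,0]]}}

```text
time_s: 10.47
tool_pos: [0.6127, 0.2962, 0.1405]
tool_rot: [-90.2, -0.1, -75.6]
force: [-0.6, -0.7, -1.8]
grip_width: 0.0179
```

```bash
python3 - <<'E'
from h import *
did([0,2,0,0,0,0]);did([0,-150,0,0,0,0])
print(row([.583,-.139,.143],9.8), row([.583,-.139,.143],189.8))
n='side'
c=camera_info(n); p,d=read_camera(n); cv2.imwrite('pics/s7.png',p[60:240,190:370,::-1].repeat(3,0).repeat(3,1))
E
```

```text
t 10.4667 cmd [ 0.6141  0.2974 -0.007 ] meas [0.6127 0.2962 0.1405] [-9.021e+01 -7.000e-02 -7.556e+01] F [-0.61 -0.71 -1.85] w 0.0179
t 10.4667 cmd [0.6141 0.2974 0.143 ] meas [0.6127 0.2962 0.1405] [-9.021e+01 -7.000e-02 -7.556e+01] F [-0.61 -0.71 -1.85] w 0.0179
[ 414.96    0.   -138.7     0.      4.6     0.  ] [ 414.96    0.   -138.7    -0.   -175.4    -0.  ]
```

View pics/s7.png

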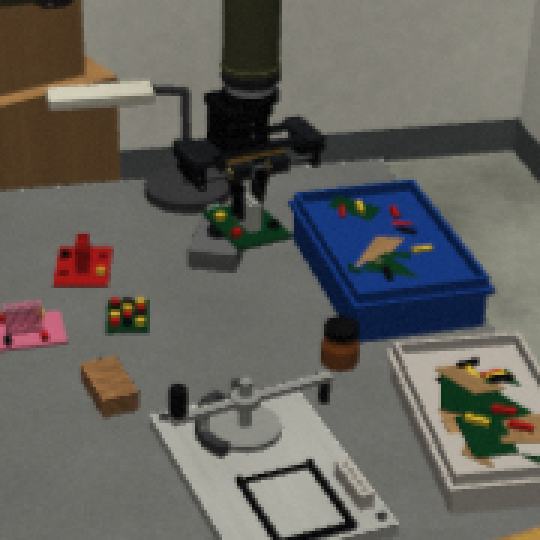

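```bash
python3 - <<'E'
from h import *
print(row([.600,-.245,.18],9.8))
E
```

```text
[ 521.86  -37.   -148.6     0.      4.6     0.  ]
```

>>> {"method": "move_arm", "body": {"moves": [[10,-20,-3,0,0.5,0],[40,-37,-11,0,1,0],[78,-37,-22,0,1.5,0],[116,-37,-33,0,2,0],[154,-37,-44,0,2,0],[192,-37,-55,0,2.5,0],[230,-37,-66,0,3,0],[268,-37,-77,0,3.5,0],[306,-37,-88,0,4,0],[344,-37,-99,0,4.6,0],[382,-37,-110,0,4.6,0],[420,-37,-121,0,4.6,0],[458,-37,-132,0,4.6,0],[490,-37,-141,0,4.6,0],[510,-37,-146,0,4.6,0],[522,-37,-149,0,4.6,0],[522,-37,-149,0,4.6,0],[522,-37,-149,0,4.6,0],[522,-37,-149,0,4.6,0],[522,-37,-149,0,4.6,0]]}}

```text
time_s: 12.18
tool_pos: [0.6003, -0.2421, 0.18]
tool_rot: [-90.0, 0.1, -79.9]
force: [0.8, -0.0, -2.0]
grip_width: 0.0176
```

```bash
python3 - <<'E'
from h import *
did([522,-37,-149,0,4.6,0])
c=camera_info('wrist');p,d=read_camera('wrist'); cv2.imwrite('pics/w8.png',p[:,:,::-1]); np.savez('w8.npz',p=p,d=d,**c)
did([0]*6)
E
```

```text
t 12.1833 cmd [ 0.5996 -0.2452  0.18  ] meas [ 0.6003 -0.2421  0.18  ] [-8.998e+01  6.000e-02 -7.992e+01] F [ 0.79 -0.03 -1.95] w 0.0176
t 12.2333 cmd [ 0.5996 -0.2452  0.18  ] meas [ 0.6003 -0.2426  0.1802] [-8.998e+01  3.000e-02 -7.994e+01] F [-0.09  0.43 -2.25] w 0.0179
```

View pics/w8.png

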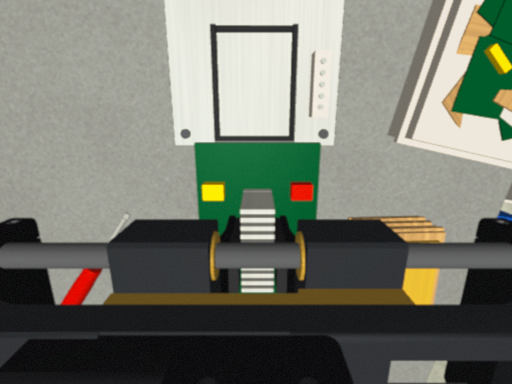

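```bash
python3 - <<'E'
from h import *
z=np.load('w8.npz'); c={k:z[k] for k in('fx','fy','cx','cy','R','t')}; p,d=z['p'].astype(int),z['d']; P=cloud(c,d)
dark=p.max(2)<90
# edges by subpixel half-level crossing
g=p.mean(2)
def cross(a,lo,hi,lev):
    out=[]
    s=a[lo:hi]
    for i in range(len(s)-1):
        if (s[i]-lev)*(s[i+1]-lev)<0: out.append((lo+i+(lev-s[i])/(s[i+1]-s[i]),np.sign(s[i+1]-s[i])))
    return out
L=[];Rr=[]
for v in range(40,130,3):
    x=cross(g[v],195,315,115); dn=[a for a,s in x if s<0]; up=[a for a,s in x if s>0]
    if len(dn)==2 and len(up)==2:
        L.append([ray(c,dn[0],v,.03),ray(c,up[0],v,.03)]); Rr.append([ray(c,dn[1],v,.03),ray(c,up[1],v,.03)])
L=np.array(L);Rr=np.array(Rr); print(len(L))
T=[];B=[]
for u in range(228,288,3):
    x=cross(g[:,u],10,150,115); dn=[a for a,s in x if s<0]; up=[a for a,s in x if s>0]
    if u==240: print(x)
    if len(dn)>=2 and len(up)>=2: T.append([ray(c,u,dn[0],.025),ray(c,u,up[0],.025)]); B.append([ray(c,u,dn[1],.03),ray(c,u,up[1],.03)])
T=np.array(T);B=np.array(B);print(len(T))
for A in(L,Rr):
    m=A.mean(1); vx,vy,_,_=cv2.fitLine((m[:,:2]*1e3).astype(np.float32),cv2.DIST_HUBER,0,.01,.01).ravel(); print('ang',np.degrees(np.arctan2(vy,vx))%180,'w',np.linalg.norm(A[:,0]-A[:,1],axis=1).mean())
for A in(T,B):
    m=A.mean(1); vx,vy,_,_=cv2.fitLine((m[:,:2]*1e3).astype(np.float32),cv2.DIST_HUBER,0,.01,.01).ravel(); print('ang',np.degrees(np.arctan2(vy,vx)),'w',np.linalg.norm(A[:,0]-A[:,1],axis=1).mean())
a=np.radians(9.75); ex=np.array([np.cos(a),np.sin(a)]); ey=np.array([-ex[1],ex[0]])
def pr(A,e): m=A.mean(1)[:,:2]@e; return np.median(m)
xl,xr,yt,yb=pr(L,ex),pr(Rr,ex),pr(T,ey),pr(B,ey); print('cc',xr-xl,'exp .091',yt-yb,'exp .121')
print('nest',((xl+xr)/2)*ex+((yt+yb)/2)*ey)
# board
gm=(p[...,1]>p[...,0]+25)&(p[...,1]>p[...,2]+15); gm[:,:180]=0; gm[:,330:]=0; gm[215:]=0; gm[:130]=0
q=P[gm&(d>0)]; q=q[(q[:,2]>.17)&(q[:,2]<.21)]; print('board top z',np.median(q[:,2]),len(q))
# tilt
A=np.c_[q[:,:2]-q[:,:2].mean(0),np.ones(len(q))]; print('tilt',np.degrees(np.linalg.lstsq(A,q[:,2],rcond=None)[0][:2]))
zt=np.median(q[:,2])
cols=[];E1=[]
for u in range(205,312,3):
    col=gm[:,u]; v0=np.argmax(col); E1.append(ray(c,u,v0-.5,zt)[:2])
E1=np.array(E1); vx,vy,_,_=cv2.fitLine((E1*1e3).astype(np.float32),cv2.DIST_HUBER,0,.01,.01).ravel(); print('front ang',np.degrees(np.arctan2(vy,vx)))
s=[]
for v in range(150,210,3):
    w=np.where(gm[v])[0]; s.append([ray(c,w[0]-.5,v,zt)[:2],ray(c,w[-1]+.5,v,zt)[:2]])
s=np.array(s); 
for k in(0,1):
    vx,vy,_,_=cv2.fitLine((s[:,k]*1e3).astype(np.float32),cv2.DIST_HUBER,0,.01,.01).ravel(); print('side ang',np.degrees(np.arctan2(vy,vx))%180)
print('width',np.median(np.linalg.norm(s[:,0]-s[:,1],axis=1)))
xc=np.median(s.mean(1)@ex); yf=np.median(E1@ey); bc=xc*ex+(yf-.055)*ey; print('board centre',bc,'vs meas tcp .6003,-.2424')
E
```

```text
18
[(np.float64(25.308695652173913), np.float64(-1.0)), (np.float64(31.60408163265306), np.float64(1.0)), (np.float64(135.90763052208834), np.float64(-1.0)), (np.float64(140.82203389830508), np.float64(1.0)), (np.float64(141.30882352941177), np.float64(-1.0))]
20
ang 100.00943 w 0.005784651050570573
ang 100.04569 w 0.00562246434984523
ang 10.011235 w 0.006161175932939858
ang 10.075057 w 0.005831287711082435
cc 0.08956575491733554 exp .091 0.1199793011573794 exp .121
nest [ 0.57733519 -0.14045785]
board top z 0.1918134164727726 7016
tilt [0.00317417 0.07051135]
front ang 10.096221
side ang 99.94437
side ang 100.22983
width 0.07973264631645907
board centre [ 0.59902441 -0.24265993] vs meas tcp .6003,-.2424
```

```bash
python3 - <<'E'
from h import *
print(row([.578,-.1403,.053],10.0))
E
```

```text
[-107.09  127.     -3.47    0.     -0.2     0.  ]
```

>>> {"method": "move_arm", "body": {"moves": [[-30,0,-1,0,0,0],[-60,20,-2,0,0,0],[-85,50,-3,0,-0.1,0],[-100,80,-3.5,0,-0.1,0],[-107.1,105,-3.5,0,-0.1,0],[-107.1,120,-3.5,0,-0.1,0],[-107.1,127,-3.5,0,-0.1,0],[-107.1,127,-3.5,0,-0.1,0],[-107.1,127,-3.5,0,-0.1,0],[-107.1,127,-3.5,0,-0.1,0],[-107.1,127,-3.5,0,-0.1,0],[-107.1,127,-3.5,0,-0.1,0]]}}

```text
time_s: 13.23
tool_pos: [0.5789, -0.141, 0.0542]
tool_rot: [-89.9, -0.1, -80.1]
force: [0.3, 0.6, -1.7]
grip_width: 0.0179
```

```bash
python3 - <<'E'
from h import *
did([-107.1,127,-3.5,0,-.1,0])
for n in ('wrist','side','scene'):
    c=camera_info(n);p,d=read_camera(n); np.savez(f'{n}9.npz',p=p,d=d,**c)
    if n=='wrist': cv2.imwrite('pics/w9.png',p[:,:,::-1])
    if n=='side': cv2.imwrite('pics/s9.png',cv2.resize(p[170:260,230:330,::-1],None,fx=6,fy=6,interpolation=cv2.INTER_CUBIC))
    if n=='scene': cv2.imwrite('pics/c9.png',cv2.resize(p[180:280,180:300,::-1],None,fx=6,fy=6,interpolation=cv2.INTER_CUBIC))
did([0]*6)
E
```

```text
t 13.2333 cmd [ 0.578  -0.1403  0.053 ] meas [ 0.5789 -0.141   0.0542] [-8.990e+01 -7.000e-02 -8.009e+01] F [ 0.3   0.55 -1.73] w 0.0179
t 13.3833 cmd [ 0.578  -0.1403  0.053 ] meas [ 0.5783 -0.1408  0.0535] [-8.996e+01 -3.000e-02 -8.008e+01] F [ 0.08 -0.61 -1.63] w 0.0179
```

View pics/w9.png

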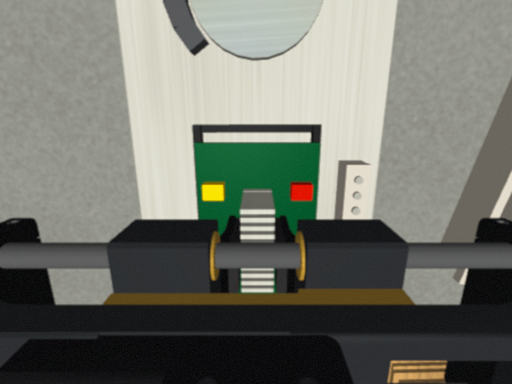

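View pics/s9.png

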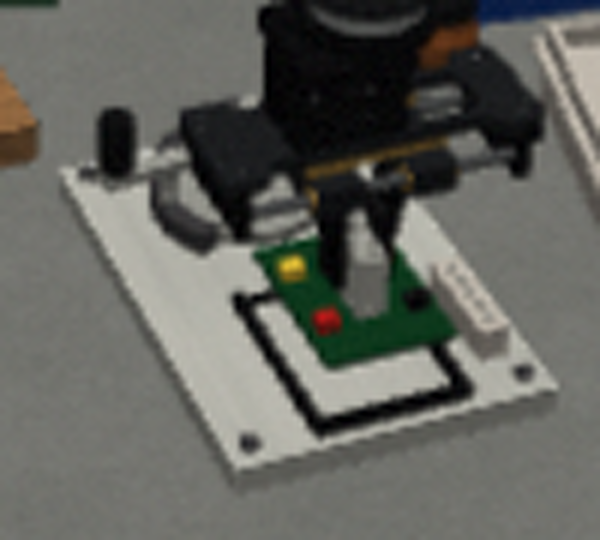

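View pics/c9.png

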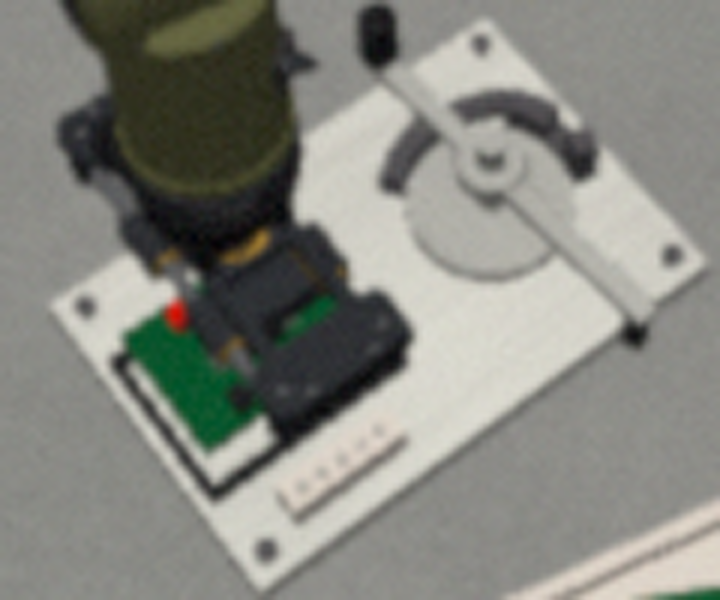

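```bash
python3 - <<'E'
from h import *
a=np.radians(10.0); ex=np.array([np.cos(a),np.sin(a)]); ey=np.array([-ex[1],ex[0]])
z=np.load('wrist9.npz'); c={k:z[k] for k in('fx','fy','cx','cy','R','t')}; p,d=z['p'].astype(int),z['d']; P=cloud(c,d); g=p.mean(2)
for v in (134,137,139): print(v,g[v,186:212].astype(int),g[v,304:328].astype(int))
for u in(230,260,290): print(u,g[118:148,u].astype(int))
gm=(p[...,1]>p[...,0]+25)&(p[...,1]>p[...,2]+15); gm[:,:180]=0; gm[:,330:]=0; gm[215:]=0; gm[:130]=0
q=P[gm&(d>0)]; zt=np.median(q[:,2]); print('zt',zt)
E1=np.array([ray(c,u,np.argmax(gm[:,u])-.5,zt)[:2] for u in range(205,312,3)])
s=np.array([[ray(c,w[0]-.5,v,zt)[:2],ray(c,w[-1]+.5,v,zt)[:2]] for v in range(150,210,3) for w in [np.where(gm[v])[0]]])
xc=np.median(s.mean(1)@ex); yf=np.median(E1@ey); print('board',xc*ex+(yf-.055)*ey, 'x,y',xc,yf-.055)
# other cams: fit of board centre from green mask and rails?
for n in('side','scene'):
    z=np.load(n+'9.npz'); c2={k:z[k] for k in('fx','fy','cx','cy','R','t')}; P2=cloud(c2,z['d']); p2=z['p'].astype(int)
    m=(p2[...,1]>p2[...,0]+25)&(p2[...,1]>p2[...,2]+15)&(np.hypot(P2[...,0]-.578,P2[...,1]+.14)<.09)
    q=P2[m]; print(n,np.median(q[:,2]),'x',(q[:,:2]@ex).min(),(q[:,:2]@ex).max(),'y',(q[:,:2]@ey).min(),(q[:,:2]@ey).max())
def R_(u,v,zz): r=ray(c,u,v,zz)[:2]; return r@ex,r@ey
np.set_printoptions(precision=4)
print(R_(193,137,.03),R_(202,137,.03),R_(311,137,.03),R_(320,137,.03),R_(257,125,.025),R_(257,132,.025))
E
```

```text
134 [210 212 216 215 214 209 172  94  45  45  44  46  45  46  35  35  94 165
 210 214 211 210 211 213 211 211] [217 216 219 222 223 221 185  94  21  30  39  42  41  40  39  48  97 164
 212 221 220 217 213 212]
137 [210 212 215 215 215 209 178  97  45  45  48  48  46  47  36  35  87 160
 210 216 211 210 210 213 209 211] [215 215 219 221 223 217 182  92  24  33  37  41  41  40  40  57 113 180
 215 218 218 216 212 213]
139 [210 213 214 217 216 209 181 106  50  46  43  46  47  44  38  30  74 150
 208 216 212 209 212 212 210 212] [215 217 218 221 220 207 152  72  19  34  39  40  40  38  37  56 117 183
 216 219 218 214 212 212]
230 [212 211 213 211 215 199 130  64  51  52  51  50  50  73 141 197 211 212
 212 212 211 212 214 200 129  71  56  60  62  60]
260 [214 214 213 214 216 201 133  67  49  49  49  50  47  73 142 202 215 215
 215 215 215 214 217 203 131  73  57  61  61  58]
290 [216 217 216 217 219 206 135  64  42  46  45  45  43  72 144 206 219 218
 217 219 218 219 220 206 132  71  56  53  54  54]
zt 0.06597383704804713
board [ 0.57777571 -0.14141049] x,y 0.5444423199684745 -0.23959184922133936
side 0.06429139032085514 x 0.5023276725688464 0.5824168229248295 y -0.29836614155547736 -0.18424466717592689
scene 0.06437464604895939 x 0.5079905958970818 0.6136467095329082 y -0.2942692312806085 -0.19613221337255557
(np.float64(0.49619422441618255), np.float64(-0.18394546657547708)) (np.float64(0.5029857031846222), np.float64(-0.18395483222716075)) (np.float64(0.585307158685249), np.float64(-0.184068355968396)) (np.float64(0.5921100538743984), np.float64(-0.18407773736366417)) (np.float64(0.5445265590964564), np.float64(-0.17536769757922988)) (np.float64(0.5445190350496725), np.float64(-0.18061498428538536))
```

Measured in the wrist view, the board sits 0.3 mm off centre in x and 1.4 mm short in y. I'll correct for that and lower it.

>>> {"method": "move_arm", "body": {"moves": [[-1.2,8,-0.3,0,0,0],[-1.2,16,-0.3,0,0,0],[-1.2,22,-0.3,0,0,0],[-1.2,26,-0.3,0,0,0],[-1.2,30,-0.3,0,0,0],[-1.2,33,-0.3,0,0,0],[-1.2,36,-0.3,0,0,0],[-1.2,38,-0.3,0,0,0],[-1.2,38.5,-0.3,0,0,0],[-1.2,38.5,-0.3,0,0,0],[-1.2,38.5,-0.3,0,0,0]]}}

```text
time_s: 14.3
tool_pos: [0.5777, -0.1394, 0.0147]
tool_rot: [-90.0, -0.0, -80.1]
force: [-0.8, 0.5, -1.8]
grip_width: 0.0181
```

```bash
python3 - <<'E'
from h import *
did([-1.2,38.5,-.3,0,0,0])
for n in ('wrist','side'):
    c=camera_info(n);p,d=read_camera(n); np.savez(f'{n}10.npz',p=p,d=d,**c)
    if n=='wrist': cv2.imwrite('pics/w10.png',p[80:280,150:370,::-1].repeat(3,0).repeat(3,1)); P=cloud(c,d); gm=(p[...,1].astype(int)>p[...,0]+25)&(p[...,1].astype(int)>p[...,2]+15); gm[:,:180]=0; gm[:,330:]=0; gm[215:]=0; gm[:100]=0; q=P[gm&(d>0)]; print(np.median(q[:,2])); A=np.c_[q[:,:2]-q[:,:2].mean(0),np.ones(len(q))]; print('slope',np.linalg.lstsq(A,q[:,2],rcond=None)[0][:2])
    if n=='side': cv2.imwrite('pics/s10.png',cv2.resize(p[170:260,230:330,::-1],None,fx=6,fy=6,interpolation=cv2.INTER_CUBIC))
did([0]*6)
E
```

```text
t 14.3 cmd [ 0.5775 -0.1392  0.0145] meas [ 0.5777 -0.1394  0.0147] [-8.998e+01 -2.000e-02 -8.006e+01] F [-0.84  0.51 -1.8 ] w 0.0181
0.02650652223706391
slope [-0.01192737 -0.02007159]
t 14.4 cmd [ 0.5775 -0.1392  0.0145] meas [ 0.5777 -0.1394  0.0147] [-8.998e+01 -2.000e-02 -8.006e+01] F [-0.15 -0.51 -1.88] w 0.0178
```

View pics/w10.png

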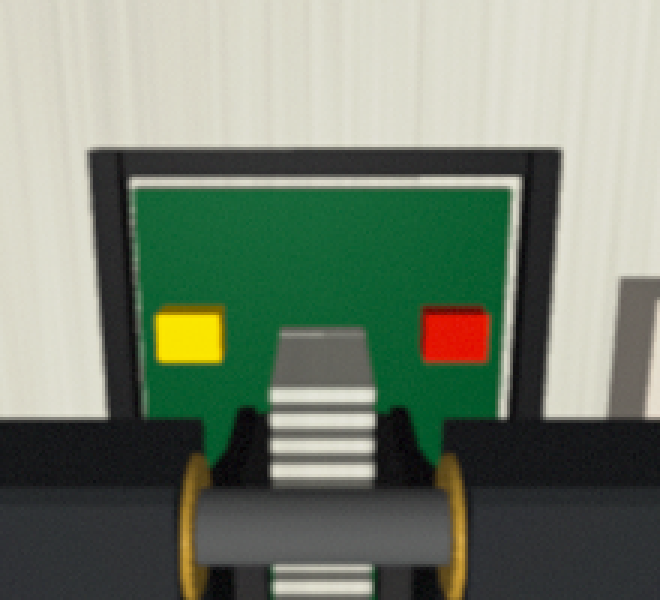

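View pics/s10.png

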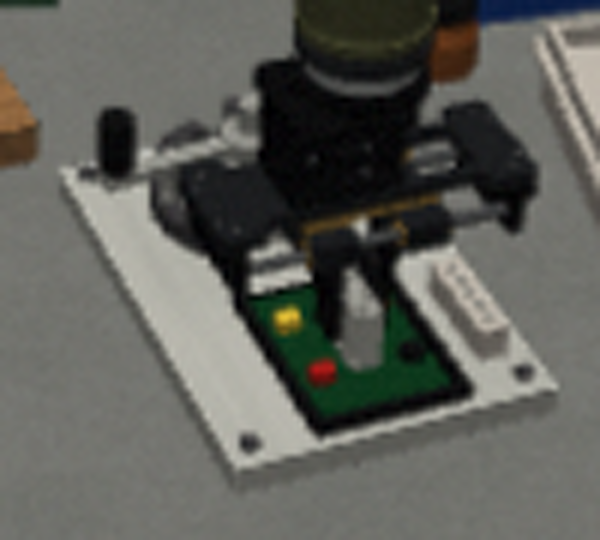

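The wrist view shows the board inside the rails all round, with its underside about 1.5 mm above the floor. I'll press it down lightly, then release.

>>> {"method": "move_arm", "body": {"moves": [[0,1,0,0,0,0],[0,2,0,0,0,0],[0,2.5,0,0,0,0],[0,2.5,0,0,0,0],[0,2.5,0,0,0,0]]}}

```text
time_s: 14.82
tool_pos: [0.5777, -0.1394, 0.0129]
tool_rot: [-90.0, -0.0, -80.1]
force: [-3.1, -0.7, 5.5]
grip_width: 0.0176
```

>>> {"method": "move_arm", "body": {"moves": [[0,0,0,0,0,0],[0,0,0,0,0,0],[0,0,0,0,0,0],[0,0,0,0,0,0],[0,0,0,0,0,0],[0,0,0,0,0,0]], "claw": 40}}

```text
time_s: 15.32
tool_pos: [0.5774, -0.1393, 0.0118]
tool_rot: [-90.0, 0.0, -80.1]
force: [0.8, -0.0, 0.7]
grip_width: 0.0393
```

```bash
python3 - <<'E'
from h import *
did([0,2.5,0,0,0,0])
n='wrist'
c=camera_info(n);p,d=read_camera(n); P=cloud(c,d); gm=(p[...,1].astype(int)>p[...,0]+25)&(p[...,1].astype(int)>p[...,2]+15); gm[:,:180]=0; gm[:,330:]=0; gm[215:]=0; gm[:100]=0; q=P[gm&(d>0)]; print(np.median(q[:,2])); A=np.c_[q[:,:2]-q[:,:2].mean(0),np.ones(len(q))]; print('slope',np.linalg.lstsq(A,q[:,2],rcond=None)[0][:2])
E
```

```text
t 15.3167 cmd [ 0.5775 -0.1392  0.012 ] meas [ 0.5774 -0.1393  0.0118] [-90.01   0.   -80.06] F [ 0.82 -0.05  0.71] w 0.0393
0.024823970498344068
slope [ 0.00128123 -0.03228548]
```

The board is home: its top reads 0.0248, so the underside is near 0.020, and it is flat. I'll raise the arm clear and look at the handle.

>>> {"method": "move_arm", "body": {"moves": [[0,-10,0,0,0,0],[0,-30,0,0,0,0],[0,-70,0,0,0,0],[0,-110,0,0,0,0],[0,-150,0,0,0,0],[-20,-190,0,0,0,0],[-40,-200,0,0,0,0],[-40,-200,0,0,0,0],[-40,-200,0,0,0,0],[-40,-200,0,0,0,0],[-40,-200,0,0,0,0],[-40,-200,0,0,0,0]], "claw": 36}}

```text
time_s: 16.37
tool_pos: [0.5698, -0.1011, 0.2106]
tool_rot: [-90.1, 0.0, -80.2]
force: [0.8, 0.1, -1.0]
grip_width: 0.0361
```

```bash
python3 - <<'E'
from h import *
did([-40,-200,0,0,0,0])
n='wrist'
c=camera_info(n);p,d=read_camera(n); np.savez('w11.npz',p=p,d=d,**c); cv2.imwrite('pics/w11.png',p[:,:,::-1]); did([0]*6); print(env.get_obs()['qpos'])
for t in('knob','pad'):
    for r in models.spot_in(t,n)[:2]: print(t,r)
E
```

```text
t 16.3667 cmd [ 0.5706 -0.0998  0.212 ] meas [ 0.5698 -0.1011  0.2106] [-9.013e+01  5.000e-02 -8.015e+01] F [ 0.76  0.12 -1.  ] w 0.0361
t 16.4167 cmd [ 0.5706 -0.0998  0.212 ] meas [ 0.57   -0.1009  0.2107] [-9.011e+01  5.000e-02 -8.014e+01] F [-0.28 -0.42  0.03] w 0.0363
[ 43.38997161  13.34556318 -41.86726688  91.24426735   9.00280431
  78.99007217  10.4111945 ]
knob {'point': [0.5519, 0.0066, 0.0704], 'score': 0.94}
pad {'point': [0.55, 0.0093, 0.0684], 'score': 0.59}
pad {'point': [0.5541, -0.023, 0.0186], 'score': 0.24}
```

View pics/w11.png

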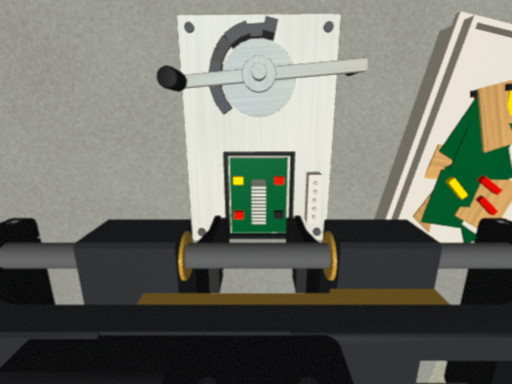

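```bash
python3 - <<'E'
from h import *
a=np.radians(10.0); ex=np.array([np.cos(a),np.sin(a)]); ey=np.array([-ex[1],ex[0]])
z=np.load('w11.npz'); c={k:z[k] for k in('fx','fy','cx','cy','R','t')}; p,d=z['p'].astype(int),z['d']; P=cloud(c,d)
# knob top
m=(P[...,2]>.106)&(P[...,2]<.118); m[:40]=0; m[110:]=0; m[:,:140]=0; m[:,210:]=0
q=P[m]; k=q.mean(0); (cx,cy),r=cv2.minEnclosingCircle((q[:,:2]*1e3).astype(np.float32)); print('knob',len(q),k,cx,cy,r,np.median(q[:,2]))
# post top
m=(P[...,2]>.085)&(P[...,2]<.105); m[:40]=0; m[110:]=0; m[:,:230]=0; m[:,290:]=0
q=P[m]; print('post',len(q),q.mean(0),np.median(q[:,2]) if len(q) else 0)
ph=np.array([.5503,.0125])
# disc/hub circle via Hough
g=cv2.cvtColor(p.astype(np.uint8),cv2.COLOR_RGB2GRAY); h=cv2.HoughCircles(g[20:130,200:320],cv2.HOUGH_GRADIENT,1,20,param1=80,param2=15,minRadius=8,maxRadius=45); print(h[0][:4]+np.array([200,20,0]))
for zz in(.02,.025,.03,.09,.1): print(zz,ray(c,259,75,zz)[:2])
m=(P[...,2]>.06)&(P[...,2]<.075); m[:40]=0; m[110:]=0; m[:,:140]=0
q=P[m]; vx,vy,x0,y0=cv2.fitLine((q[:,:2]*1e3).astype(np.float32),cv2.DIST_HUBER,0,.01,.01).ravel(); print('arm',len(q),np.degrees(np.arctan2(vy,vx)),x0,y0,np.median(q[:,2]), 'z')
for u,v in((259,73),(259,66),(259,90),(230,45),(218,80),(268,25),(262,30),(330,69)): print((u,v),P[v,u].round(4))
E
```

```text
knob 427 [ 0.46467062 -0.01060906  0.11119346] 463.97711181640625 -10.666223526000977 10.763079643249512 0.11146236222905502
post 210 [0.55061827 0.01208454 0.09439342] 0.09472222214221683
[[257.5         80.5         36.40000153]
 [247.5         54.5         32.09999847]
 [236.5         93.5         11.60000038]
 [278.5         54.5          9.60000038]]
0.02 [0.54997131 0.01789092]
0.025 [0.55006308 0.01724653]
0.03 [0.55015485 0.01660214]
0.09 [0.55125611 0.00886948]
0.1 [0.55143965 0.0075807 ]
arm 3024 11.770732 576.9396 17.804111 0.07156062488326431 z
(259, 73) [0.551  0.0102 0.0941]
(259, 66) [0.5498 0.0168 0.0937]
(259, 90) [ 0.5537 -0.0044  0.0754]
(230, 45) [0.5116 0.0408 0.0451]
(218, 80) [ 0.507  -0.0016  0.0714]
(268, 25) [0.5515 0.0654 0.057 ]
(262, 30) [0.545  0.0664 0.0306]
(330, 69) [0.6263 0.0304 0.0726]
```

```bash
python3 - <<'E'
from h import *
print(row([.4645,-.0107,.170],102))
E
```

```text
[-105.97   42.    -89.19   -0.    -92.1    -0.  ]
```

>>> {"method": "move_arm", "body": {"moves": [[-8,0,-7,0,-7,0],[-16,0,-14,0,-14,0],[-24,0,-21,0,-21,0],[-32,0,-27,0,-28,0],[-40,0,-34,0,-35,0],[-48,5,-41,0,-42,0],[-56,10,-48,0,-49,0],[-64,15,-55,0,-56,0],[-72,20,-62,0,-63,0],[-80,25,-68,0,-70,0],[-90,30,-76,0,-77,0],[-98,36,-83,0,-84,0],[-106,42,-89.2,0,-90,0],[-106,42,-89.2,0,-92,0],[-106,42,-89.2,0,-92,0],[-106,42,-89.2,0,-92,0],[-106,42,-89.2,0,-92,0],[-106,42,-89.2,0,-92,0]]}}

```text
time_s: 18.02
tool_pos: [0.4647, -0.0112, 0.1701]
tool_rot: [-90.0, -0.0, 11.9]
force: [0.5, -1.2, 0.1]
grip_width: 0.0356
```

```bash
python3 - <<'E'
from h import *
did([-106,42,-89.2,0,-92,0]); print(env.get_obs()['qpos'].round(1))
n='wrist'
c=camera_info(n);p,d=read_camera(n); np.savez('w12.npz',p=p,d=d,**c); cv2.imwrite('pics/w12.png',p[:,:,::-1])
did([0]*6)
P=cloud(c,d); m=(P[...,2]>.106)&(P[...,2]<.118)&(np.hypot(P[...,0]-.465,P[...,1]+.01)<.03)
q=P[m]; print(len(q), q.mean(0), cv2.minEnclosingCircle((q[:,:2]*1e3).astype(np.float32)))
E
```

```text
t 18.0167 cmd [ 0.4645 -0.0107  0.17  ] meas [ 0.4647 -0.0112  0.1701] [-8.999e+01 -2.000e-02  1.187e+01] F [ 0.46 -1.2   0.12] w 0.0356
[ 50.4  -2.5 -50.3 109.   -2.   72.5 102.6]
t 18.0667 cmd [ 0.4645 -0.0107  0.17  ] meas [ 0.4647 -0.0111  0.17  ] [-8.999e+01 -2.000e-02  1.188e+01] F [-0.72 -0.65  0.77] w 0.0363
404 [ 0.46198213 -0.01052116  0.11121558] ((462.7353515625, -10.57038688659668), 10.867203712463379)
```

View pics/w12.png

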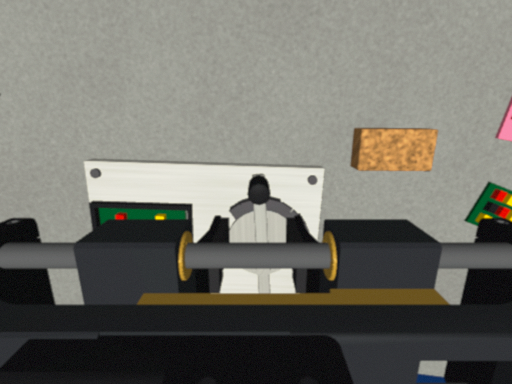

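>>> {"method": "move_arm", "body": {"moves": [[-1,30,0,0,0,0],[-1,50,0,0,0,0],[-1,60,0,0,0,0],[-1,70,0,0,0,0],[-1,80,0,0,0,0],[-1,88,0,0,0,0],[-1,95,0,0,0,0],[-1,101,0,0,0,0],[-1,105,0,0,0,0],[-1,105,0,0,0,0],[-1,105,0,0,0,0],[-1,105,0,0,0,0]]}}

```text
time_s: 19.07
tool_pos: [0.4638, -0.0112, 0.0653]
tool_rot: [-90.0, -0.0, 11.9]
force: [-0.8, -0.2, 0.5]
grip_width: 0.0358
```

```bash
python3 - <<'E'
from h import *
did([-1,105,0,0,0,0])
for n in ('side','scene'):
    c=camera_info(n);p,d=read_camera(n)
    if n=='side': cv2.imwrite('pics/s13.png',cv2.resize(p[150:260,220:330,::-1],None,fx=5,fy=5,interpolation=cv2.INTER_CUBIC))
    else: cv2.imwrite('pics/c13.png',cv2.resize(p[150:260,200:320,::-1],None,fx=5,fy=5,interpolation=cv2.INTER_CUBIC))
did([0]*6)
E
```

```text
t 19.0667 cmd [ 0.4635 -0.0109  0.065 ] meas [ 0.4638 -0.0112  0.0653] [-9.002e+01 -4.000e-02  1.194e+01] F [-0.83 -0.16  0.47] w 0.0358
t 19.1667 cmd [ 0.4635 -0.0109  0.065 ] meas [ 0.4638 -0.0112  0.0654] [-9.003e+01 -4.000e-02  1.194e+01] F [-0.12  0.49  0.52] w 0.036
```

View pics/s13.png

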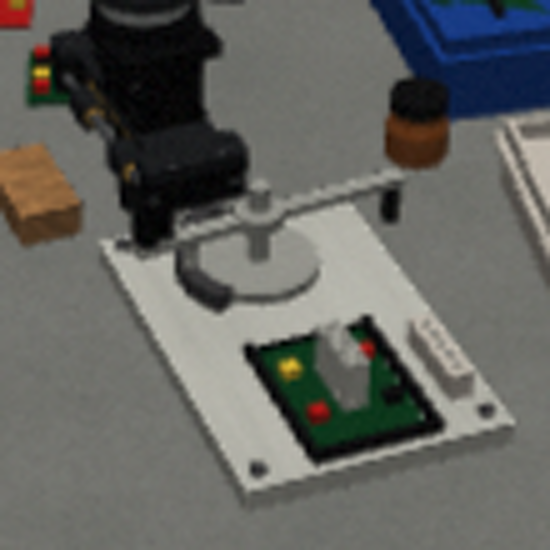

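View pics/c13.png

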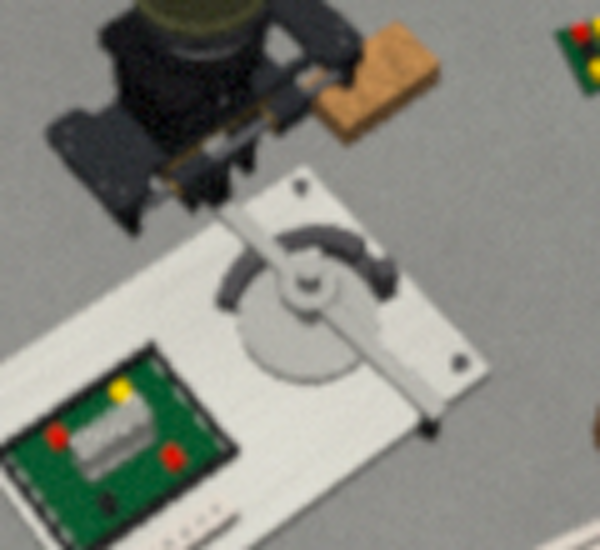

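```bash
cat >> h.py <<'E'
PV=np.array([.5505,.0123]); RK=.0895
def arcpose(q,z): a=np.radians(190-q); return [PV[0]+RK*np.cos(a),PV[1]+RK*np.sin(a),z]
def arcrows(qs,z): 
    return [row(arcpose(q,z),100-q+dq0).round(1).tolist() for q in qs]
dq0=0
def curq():
    o=env.get_obs(); v=o['tool_pos'][:2]-PV; a=np.degrees(np.arctan2(v[1],v[0]))%360
    q=190-a; r=np.hypot(*v); t=np.radians(100-q); F=o['force']; print('q_tcp',round(q,2),'r',round(r,4),'Ftan',round(F[0]*np.cos(t)+F[1]*np.sin(t),2),'Frad',round(F[0]*np.cos(np.radians(a))+F[1]*np.sin(np.radians(a)),2),'Fz',round(F[2],2))
E
python3 - <<'E'
from h import *
curq(); print(arcrows(np.arange(-3,26,1.5),.065))
E
```

```text
q_tcp -5.18 r 0.0898 Ftan 0.51 Frad -0.01 Fz 0.52
[[0.4, 0.0, 3.0, 0.0, -1.1, 0.0], [0.4, 0.0, 5.4, 0.0, 0.4, 0.0], [0.4, 0.0, 7.7, 0.0, 1.9, 0.0], [0.6, 0.0, 10.0, 0.0, 3.4, 0.0], [0.7, 0.0, 12.4, 0.0, 4.9, 0.0], [1.0, 0.0, 14.7, 0.0, 6.4, 0.0], [1.2, 0.0, 17.0, 0.0, 7.9, 0.0], [1.6, 0.0, 19.4, 0.0, 9.4, 0.0], [2.0, 0.0, 21.7, 0.0, 10.9, 0.0], [2.5, 0.0, 24.0, 0.0, 12.4, 0.0], [3.0, 0.0, 26.2, 0.0, 13.9, 0.0], [3.6, 0.0, 28.5, 0.0, 15.4, 0.0], [4.3, 0.0, 30.8, 0.0, 16.9, 0.0], [5.0, 0.0, 33.0, 0.0, 18.4, 0.0], [5.7, 0.0, 35.2, 0.0, 19.9, 0.0], [6.6, 0.0, 37.4, 0.0, 21.4, 0.0], [7.4, 0.0, 39.6, 0.0, 22.9, 0.0], [8.4, 0.0, 41.7, 0.0, 24.4, 0.0], [9.4, 0.0, 43.8, 0.0, 25.9, 0.0], [10.4, 0.0, 45.9, 0.0, 27.4, 0.0]]
```

>>> {"method": "move_arm", "body": {"moves": [[0,0,0,0,0,0],[0.2,0,1.5,0,0,0],[0.4,0,3,0,0,0],[0.4,0,5.4,0,0.4,0],[0.4,0,7.7,0,1.9,0],[0.6,0,10,0,3.4,0],[0.7,0,12.4,0,4.9,0],[1,0,14.7,0,6.4,0],[1.2,0,17,0,7.9,0],[1.6,0,19.4,0,9.4,0],[2,0,21.7,0,10.9,0],[2.5,0,24,0,12.4,0],[3,0,26.2,0,13.9,0],[3.6,0,28.5,0,15.4,0],[4.3,0,30.8,0,16.9,0]], "claw": 27, "newtons": 10}}

```text
time_s: 20.42
tool_pos: [0.461, 0.0199, 0.0649]
tool_rot: [-90.0, 0.0, -5.1]
force: [-0.7, -1.2, 0.4]
grip_width: 0.0271
```

```bash
python3 - <<'E'
from h import *
did([4.3,0,30.8,0,16.9,0]); curq(); print(arcrows(np.arange(16.5,42.5,1.5),.065))
E
```

```text
t 20.4167 cmd [0.4614 0.0201 0.065 ] meas [0.461  0.0199 0.0649] [-9.004e+01  2.000e-02 -5.050e+00] F [-0.73 -1.16  0.44] w 0.0271
q_tcp 14.84 r 0.0898 Ftan -1.22 Frad 0.63 Fz 0.44
[[0.0, 0.0, 2.3, 0.0, 1.5, 0.0], [0.1, 0.0, 4.6, 0.0, 3.0, 0.0], [0.2, 0.0, 7.0, 0.0, 4.5, 0.0], [0.5, 0.0, 9.3, 0.0, 6.0, 0.0], [0.7, 0.0, 11.6, 0.0, 7.5, 0.0], [1.1, 0.0, 14.0, 0.0, 9.0, 0.0], [1.5, 0.0, 16.3, 0.0, 10.5, 0.0], [1.9, 0.0, 18.6, 0.0, 12.0, 0.0], [2.4, 0.0, 20.8, 0.0, 13.5, 0.0], [3.0, 0.0, 23.1, 0.0, 15.0, 0.0], [3.7, 0.0, 25.4, 0.0, 16.5, 0.0], [4.4, 0.0, 27.6, 0.0, 18.0, 0.0], [5.1, 0.0, 29.8, 0.0, 19.5, 0.0], [5.9, 0.0, 32.0, 0.0, 21.0, 0.0], [6.8, 0.0, 34.2, 0.0, 22.5, 0.0], [7.7, 0.0, 36.4, 0.0, 24.0, 0.0], [8.7, 0.0, 38.5, 0.0, 25.5, 0.0], [9.7, 0.0, 40.6, 0.0, 27.0, 0.0]]
```

>>> {"method": "move_arm", "body": {"moves": [[0,0,2.3,0,1.5,0],[0.1,0,4.6,0,3,0],[0.2,0,7,0,4.5,0],[0.5,0,9.3,0,6,0],[0.7,0,11.6,0,7.5,0],[1.1,0,14,0,9,0],[1.5,0,16.3,0,10.5,0],[1.9,0,18.6,0,12,0],[2.4,0,20.8,0,13.5,0],[3,0,23.1,0,15,0]]}}

```text
time_s: 21.25
tool_pos: [0.4651, 0.0358, 0.0652]
tool_rot: [-90.6, -0.0, -20.2]
force: [-6.2, -17.4, 10.9]
grip_width: 0.0273
```

```bash
python3 - <<'E'
from h import *
did([3,0,23.1,0,15,0]); curq(); print(arcrows(np.arange(31.2,56,1.2),.065))
E
```

```text
t 21.25 cmd [0.4664 0.0429 0.065 ] meas [0.4651 0.0358 0.0652] [-9.063e+01 -2.000e-02 -2.019e+01] F [ -6.23 -17.36  10.9 ] w 0.0273
q_tcp 25.36 r 0.0886 Ftan -18.39 Frad 1.4 Fz 10.9
[[0.0, 0.0, 1.9, 0.0, 1.2, 0.0], [0.1, 0.0, 3.8, 0.0, 2.4, 0.0], [0.2, 0.0, 5.6, 0.0, 3.6, 0.0], [0.3, 0.0, 7.5, 0.0, 4.8, 0.0], [0.5, 0.0, 9.4, 0.0, 6.0, 0.0], [0.7, 0.0, 11.2, 0.0, 7.2, 0.0], [1.0, 0.0, 13.1, 0.0, 8.4, 0.0], [1.3, 0.0, 15.0, 0.0, 9.6, 0.0], [1.6, 0.0, 16.8, 0.0, 10.8, 0.0], [2.0, 0.0, 18.6, 0.0, 12.0, 0.0], [2.4, 0.0, 20.5, 0.0, 13.2, 0.0], [2.8, 0.0, 22.3, 0.0, 14.4, 0.0], [3.3, 0.0, 24.1, 0.0, 15.6, 0.0], [3.8, 0.0, 25.9, 0.0, 16.8, 0.0], [4.4, 0.0, 27.7, 0.0, 18.0, 0.0], [5.0, 0.0, 29.5, 0.0, 19.2, 0.0], [5.6, 0.0, 31.2, 0.0, 20.4, 0.0], [6.3, 0.0, 33.0, 0.0, 21.6, 0.0], [7.0, 0.0, 34.7, 0.0, 22.8, 0.0], [7.8, 0.0, 36.4, 0.0, 24.0, 0.0], [8.5, 0.0, 38.1, 0.0, 25.2, 0.0]]
```

The push rose to 18 N at the foot of the ramp, because finger friction is keeping the knob from rising. I'll ease off and raise the fingers along with the turn.

>>> {"method": "move_arm", "body": {"moves": [[0,0,-1.5,0,-1,0],[0,0,-3,0,-2,0],[0,0,-4.5,0,-3,0],[0,0,-4.5,0,-3,0]]}}

```text
time_s: 21.58
tool_pos: [0.4648, 0.0376, 0.0651]
tool_rot: [-90.1, -0.0, -17.0]
force: [0.0, -3.8, 2.5]
grip_width: 0.0269
```

```bash
python3 - <<'E'
from h import *
did([0,0,-4.5,0,-3,0]); curq()
p,R=load(); v=p[:2]-PV; print('cmd q',190-np.degrees(np.arctan2(v[1],v[0]))%360)
E
```

```text
t 21.5833 cmd [0.4648 0.0387 0.065 ] meas [0.4648 0.0376 0.0651] [-9.006e+01 -3.000e-02 -1.696e+01] F [ 0.04 -3.84  2.52] w 0.0269
q_tcp 26.44 r 0.0894 Ftan -3.67 Frad -1.12 Fz 2.52
cmd q 27.106445777866753
```

```bash
python3 - <<'E'
from h import *
qs=np.arange(28,36.1,.8); zs=.065+.0004*np.arange(1,len(qs)+1)
print([row(arcpose(q,z),100-q).round(1).tolist() for q,z in zip(qs,zs)])
E
```

```text
[[0.2, -0.4, 1.4, 0.0, 1.0, 0.0], [0.2, -0.8, 2.6, 0.0, 1.8, 0.0], [0.2, -1.2, 3.9, 0.0, 2.6, 0.0], [0.3, -1.6, 5.1, 0.0, 3.4, 0.0], [0.4, -2.0, 6.4, 0.0, 4.2, 0.0], [0.5, -2.4, 7.6, 0.0, 5.0, 0.0], [0.6, -2.8, 8.9, 0.0, 5.8, 0.0], [0.7, -3.2, 10.1, 0.0, 6.6, 0.0], [0.9, -3.6, 11.4, 0.0, 7.4, 0.0], [1.0, -4.0, 12.6, 0.0, 8.2, 0.0], [1.2, -4.4, 13.8, 0.0, 9.0, 0.0]]
```

>>> {"method": "move_arm", "body": {"moves": [[0.2,-0.6,1,0,1,0],[0.2,-1,2,0,1.5,0],[0.2,-1.4,3,0,2,0],[0.3,-1.8,4,0,2.7,0],[0.4,-2.2,5.1,0,3.4,0],[0.4,-2.6,6.4,0,4.2,0]]}}

```text
time_s: 22.08
tool_pos: [0.4664, 0.0429, 0.0667]
tool_rot: [-90.1, 0.0, -21.3]
force: [0.7, -5.7, -3.1]
grip_width: 0.0272
```

```bash
python3 - <<'E'
from h import *
did([.4,-2.6,6.4,0,4.2,0]); curq()
qs=np.arange(32,46.1,.8); zs=.0676+.0004*np.arange(1,len(qs)+1)
print([row(arcpose(q,z),100-q).round(1).tolist() for q,z in zip(qs,zs)])
E
```

```text
t 22.0833 cmd [0.4671 0.0447 0.0676] meas [0.4664 0.0429 0.0667] [-9.013e+01  2.000e-02 -2.129e+01] F [ 0.72 -5.7  -3.13] w 0.0272
q_tcp 29.99 r 0.0895 Ftan -5.11 Frad -2.62 Fz -3.13
[[-0.0, -0.4, 1.2, 0.0, 0.8, 0.0], [0.0, -0.8, 2.5, 0.0, 1.6, 0.0], [0.0, -1.2, 3.7, 0.0, 2.4, 0.0], [0.1, -1.6, 5.0, 0.0, 3.2, 0.0], [0.2, -2.0, 6.2, 0.0, 4.0, 0.0], [0.3, -2.4, 7.5, 0.0, 4.8, 0.0], [0.4, -2.8, 8.7, 0.0, 5.6, 0.0], [0.5, -3.2, 10.0, 0.0, 6.4, 0.0], [0.7, -3.6, 11.2, 0.0, 7.2, 0.0], [0.8, -4.0, 12.4, 0.0, 8.0, 0.0], [1.0, -4.4, 13.7, 0.0, 8.8, 0.0], [1.2, -4.8, 14.9, 0.0, 9.6, 0.0], [1.4, -5.2, 16.1, 0.0, 10.4, 0.0], [1.7, -5.6, 17.4, 0.0, 11.2, 0.0], [1.9, -6.0, 18.6, 0.0, 12.0, 0.0], [2.2, -6.4, 19.8, 0.0, 12.8, 0.0], [2.5, -6.8, 21.0, 0.0, 13.6, 0.0], [2.8, -7.2, 22.2, 0.0, 14.4, 0.0]]
```

Raising with the turn keeps the push near 5 N, so I'll continue up the ramp this way.

>>> {"method": "move_arm", "body": {"moves": [[0,-0.4,1.2,0,0.8,0],[0,-0.8,2.5,0,1.6,0],[0,-1.2,3.7,0,2.4,0],[0.1,-1.6,5,0,3.2,0],[0.2,-2,6.2,0,4,0],[0.3,-2.4,7.5,0,4.8,0],[0.4,-2.8,8.7,0,5.6,0],[0.5,-3.2,10,0,6.4,0],[0.7,-3.6,11.2,0,7.2,0],[0.8,-4,12.4,0,8,0]]}}

```text
time_s: 22.92
tool_pos: [0.4706, 0.0539, 0.0702]
tool_rot: [-90.2, 0.1, -29.3]
force: [-1.5, -6.0, -3.5]
grip_width: 0.0269
```

```bash
python3 - <<'E'
from h import *
did([.8,-4,12.4,0,8,0]); curq()
qs=np.arange(40,54.1,.8); zs=.0716+.0004*np.arange(1,len(qs)+1)
print([row(arcpose(q,z),100-q).round(1).tolist() for q,z in zip(qs,zs)])
E
```

```text
t 22.9167 cmd [0.4723 0.0559 0.0716] meas [0.4706 0.0539 0.0702] [-90.21   0.1  -29.3 ] F [-1.51 -6.05 -3.51] w 0.0269
q_tcp 37.51 r 0.0901 Ftan -6.06 Frad -1.45 Fz -3.51
[[0.0, -0.4, 1.3, 0.0, 0.8, 0.0], [0.1, -0.8, 2.6, 0.0, 1.6, 0.0], [0.1, -1.2, 3.8, 0.0, 2.4, 0.0], [0.2, -1.6, 5.0, 0.0, 3.2, 0.0], [0.3, -2.0, 6.3, 0.0, 4.0, 0.0], [0.4, -2.4, 7.5, 0.0, 4.8, 0.0], [0.5, -2.8, 8.8, 0.0, 5.6, 0.0], [0.6, -3.2, 10.0, 0.0, 6.4, 0.0], [0.8, -3.6, 11.3, 0.0, 7.2, 0.0], [0.9, -4.0, 12.5, 0.0, 8.0, 0.0], [1.1, -4.4, 13.7, 0.0, 8.8, 0.0], [1.3, -4.8, 15.0, 0.0, 9.6, 0.0], [1.5, -5.2, 16.2, 0.0, 10.4, 0.0], [1.8, -5.6, 17.4, 0.0, 11.2, 0.0], [2.0, -6.0, 18.7, 0.0, 12.0, 0.0], [2.3, -6.4, 19.9, 0.0, 12.8, 0.0], [2.6, -6.8, 21.1, 0.0, 13.6, 0.0], [2.8, -7.2, 22.3, 0.0, 14.4, 0.0]]
```

>>> {"method": "move_arm", "body": {"moves": [[0,-0.3,1.3,0,0.8,0],[0.1,-0.7,2.6,0,1.6,0],[0.1,-1,3.8,0,2.4,0],[0.2,-1.4,5,0,3.2,0],[0.3,-1.7,6.3,0,4,0],[0.4,-2.1,7.5,0,4.8,0],[0.5,-2.4,8.8,0,5.6,0],[0.6,-2.8,10,0,6.4,0],[0.8,-3.1,11.3,0,7.2,0],[0.9,-3.5,12.5,0,8,0]]}}

```text
time_s: 23.75
tool_pos: [0.4766, 0.0643, 0.0732]
tool_rot: [-90.3, 0.1, -37.3]
force: [-2.3, -7.0, -4.5]
grip_width: 0.0269
```

```bash
python3 - <<'E'
from h import *
did([.9,-3.5,12.5,0,8,0]); curq()
qs=np.arange(48,62.1,.8); zs=.0751+.0002*np.arange(1,len(qs)+1)
print([row(arcpose(q,z),100-q).round(1).tolist() for q,z in zip(qs,zs)])
E
```

```text
t 23.75 cmd [0.4792 0.0664 0.0751] meas [0.4766 0.0643 0.0732] [-90.3    0.15 -37.3 ] F [-2.29 -7.   -4.48] w 0.0269
q_tcp 45.11 r 0.0903 Ftan -7.04 Frad -2.15 Fz -4.48
[[0.0, -0.2, 1.3, 0.0, 0.8, 0.0], [0.0, -0.4, 2.5, 0.0, 1.6, 0.0], [0.1, -0.6, 3.8, 0.0, 2.4, 0.0], [0.2, -0.8, 5.0, 0.0, 3.2, 0.0], [0.2, -1.0, 6.2, 0.0, 4.0, 0.0], [0.3, -1.2, 7.5, 0.0, 4.8, 0.0], [0.4, -1.4, 8.7, 0.0, 5.6, 0.0], [0.6, -1.6, 10.0, 0.0, 6.4, 0.0], [0.7, -1.8, 11.2, 0.0, 7.2, 0.0], [0.9, -2.0, 12.5, 0.0, 8.0, 0.0], [1.1, -2.2, 13.7, 0.0, 8.8, 0.0], [1.3, -2.4, 14.9, 0.0, 9.6, 0.0], [1.5, -2.6, 16.2, 0.0, 10.4, 0.0], [1.7, -2.8, 17.4, 0.0, 11.2, 0.0], [2.0, -3.0, 18.6, 0.0, 12.0, 0.0], [2.2, -3.2, 19.8, 0.0, 12.8, 0.0], [2.5, -3.4, 21.0, 0.0, 13.6, 0.0], [2.8, -3.6, 22.3, 0.0, 14.4, 0.0]]
```

>>> {"method": "move_arm", "body": {"moves": [[0,-0.3,1.3,0,0.8,0],[0,-0.7,2.5,0,1.6,0],[0.1,-1,3.8,0,2.4,0],[0.2,-1.4,5,0,3.2,0],[0.2,-1.7,6.2,0,4,0],[0.3,-2,7.5,0,4.8,0],[0.4,-2.2,8.7,0,5.6,0],[0.6,-2.2,10,0,6.4,0],[0.7,-2.2,11.2,0,7.2,0],[0.9,-2.2,12.5,0,8,0]]}}

```text
time_s: 24.58
tool_pos: [0.4851, 0.0752, 0.0758]
tool_rot: [-90.2, 0.2, -45.3]
force: [-3.1, -2.6, -3.2]
grip_width: 0.0269
```

```bash
python3 - <<'E'
from h import *
did([.9,-2.2,12.5,0,8,0]); curq()
qs=np.arange(56,70.1,.8); zs=.0773+.000*np.arange(1,len(qs)+1)
print([row(arcpose(q,z),100-q).round(1).tolist() for q,z in zip(qs,zs)])
E
```

```text
t 24.5833 cmd [0.4875 0.0758 0.0773] meas [0.4851 0.0752 0.0758] [-90.22   0.16 -45.26] F [-3.08 -2.6  -3.2 ] w 0.0269
q_tcp 53.88 r 0.0907 Ftan -4.01 Frad 0.42 Fz -3.2
[[-0.0, 0.0, 1.2, 0.0, 0.8, 0.0], [0.0, 0.0, 2.5, 0.0, 1.6, 0.0], [0.1, 0.0, 3.7, 0.0, 2.4, 0.0], [0.1, 0.0, 5.0, 0.0, 3.2, 0.0], [0.2, 0.0, 6.2, 0.0, 4.0, 0.0], [0.3, 0.0, 7.4, 0.0, 4.8, 0.0], [0.4, 0.0, 8.7, 0.0, 5.6, 0.0], [0.6, 0.0, 9.9, 0.0, 6.4, 0.0], [0.7, 0.0, 11.2, 0.0, 7.2, 0.0], [0.9, 0.0, 12.4, 0.0, 8.0, 0.0], [1.0, 0.0, 13.6, 0.0, 8.8, 0.0], [1.2, 0.0, 14.9, 0.0, 9.6, 0.0], [1.5, 0.0, 16.1, 0.0, 10.4, 0.0], [1.7, 0.0, 17.3, 0.0, 11.2, 0.0], [1.9, 0.0, 18.6, 0.0, 12.0, 0.0], [2.2, 0.0, 19.8, 0.0, 12.8, 0.0], [2.5, 0.0, 21.0, 0.0, 13.6, 0.0], [2.8, 0.0, 22.2, 0.0, 14.4, 0.0]]
```

```bash
python3 - <<'E'
from h import *
qs=np.arange(56.2,77.1,1.2); zs=.0773-.0003*np.arange(1,len(qs)+1)
print([row(arcpose(q,z),100-q).round(1).tolist() for q,z in zip(qs,zs)])
E
```

```text
[[0.0, 0.3, 1.5, 0.0, 1.0, 0.0], [0.0, 0.6, 3.4, 0.0, 2.2, 0.0], [0.2, 0.9, 5.3, 0.0, 3.4, 0.0], [0.3, 1.2, 7.1, 0.0, 4.6, 0.0], [0.4, 1.5, 9.0, 0.0, 5.8, 0.0], [0.6, 1.8, 10.9, 0.0, 7.0, 0.0], [0.9, 2.1, 12.7, 0.0, 8.2, 0.0], [1.2, 2.4, 14.6, 0.0, 9.4, 0.0], [1.5, 2.7, 16.4, 0.0, 10.6, 0.0], [1.9, 3.0, 18.3, 0.0, 11.8, 0.0], [2.3, 3.3, 20.1, 0.0, 13.0, 0.0], [2.7, 3.6, 21.9, 0.0, 14.2, 0.0], [3.2, 3.9, 23.7, 0.0, 15.4, 0.0], [3.7, 4.2, 25.5, 0.0, 16.6, 0.0], [4.3, 4.5, 27.3, 0.0, 17.8, 0.0], [4.9, 4.8, 29.1, 0.0, 19.0, 0.0], [5.5, 5.1, 30.9, 0.0, 20.2, 0.0], [6.2, 5.4, 32.6, 0.0, 21.4, 0.0]]
```

>>> {"method": "move_arm", "body": {"moves": [[0,0,1.5,0,1,0],[0,0,3.4,0,2.2,0],[0.2,0,5.3,0,3.4,0],[0.3,0,7.1,0,4.6,0],[0.4,0.3,9,0,5.8,0],[0.6,0.6,10.9,0,7,0],[0.9,0.9,12.7,0,8.2,0],[1.2,1.2,14.6,0,9.4,0],[1.5,1.5,16.4,0,10.6,0],[1.9,1.8,18.3,0,11.8,0],[2.3,2,20.1,0,13,0]]}}

```text
time_s: 25.5
tool_pos: [0.502, 0.0894, 0.0757]
tool_rot: [-90.1, 0.1, -58.2]
force: [-7.6, -2.2, 7.1]
grip_width: 0.0273
```

```bash
python3 - <<'E'
from h import *
did([2.3,2,20.1,0,13,0]); curq()
c=camera_info('side');p,d=read_camera('side'); cv2.imwrite('pics/s14.png',cv2.resize(p[150:260,220:330,::-1],None,fx=5,fy=5,interpolation=cv2.INTER_CUBIC))
qs=np.arange(69,85.1,.8); zs=.0753-.0003*np.arange(1,len(qs)+1)
print([row(arcpose(q,z),100-q).round(1).tolist() for q,z in zip(qs,zs)])
E
```

```text
t 25.5 cmd [0.5034 0.0884 0.0753] meas [0.502  0.0894 0.0757] [-90.13   0.1  -58.23] F [-7.56 -2.22  7.06] w 0.0273
q_tcp 67.81 r 0.0911 Ftan -7.58 Frad 2.15 Fz 7.06
[[-0.0, 0.3, 1.2, 0.0, 0.8, 0.0], [0.0, 0.6, 2.5, 0.0, 1.6, 0.0], [0.1, 0.9, 3.7, 0.0, 2.4, 0.0], [0.1, 1.2, 5.0, 0.0, 3.2, 0.0], [0.2, 1.5, 6.2, 0.0, 4.0, 0.0], [0.3, 1.8, 7.5, 0.0, 4.8, 0.0], [0.4, 2.1, 8.7, 0.0, 5.6, 0.0], [0.5, 2.4, 10.0, 0.0, 6.4, 0.0], [0.7, 2.7, 11.2, 0.0, 7.2, 0.0], [0.8, 3.0, 12.4, 0.0, 8.0, 0.0], [1.0, 3.3, 13.7, 0.0, 8.8, 0.0], [1.2, 3.6, 14.9, 0.0, 9.6, 0.0], [1.4, 3.9, 16.2, 0.0, 10.4, 0.0], [1.7, 4.2, 17.4, 0.0, 11.2, 0.0], [1.9, 4.5, 18.6, 0.0, 12.0, 0.0], [2.2, 4.8, 19.8, 0.0, 12.8, 0.0], [2.5, 5.1, 21.0, 0.0, 13.6, 0.0], [2.8, 5.4, 22.2, 0.0, 14.4, 0.0], [3.1, 5.7, 23.5, 0.0, 15.2, 0.0], [3.4, 6.0, 24.7, 0.0, 16.0, 0.0], [3.8, 6.3, 25.9, 0.0, 16.8, 0.0]]
```

View pics/s14.png

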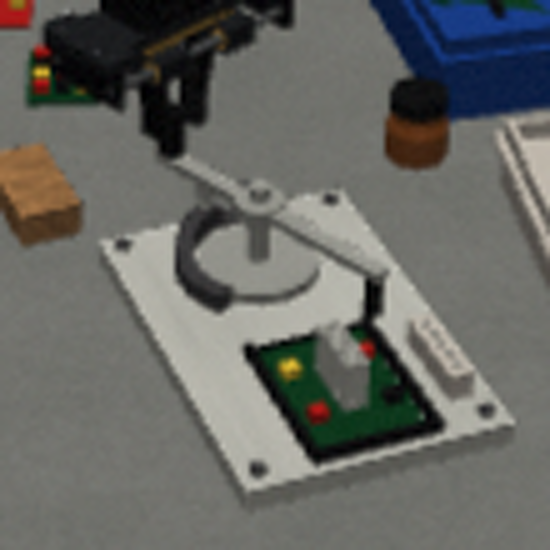

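>>> {"method": "move_arm", "body": {"moves": [[0,-0.7,1.2,0,0.8,0],[0,-0.7,2.5,0,1.6,0],[0.1,-0.7,3.7,0,2.4,0],[0.1,-0.7,5,0,3.2,0],[0.2,-0.7,6.2,0,4,0],[0.3,-0.7,7.5,0,4.8,0],[0.4,-0.7,8.7,0,5.6,0],[0.5,-0.7,10,0,6.4,0],[0.7,-0.7,11.2,0,7.2,0]]}}

```text
time_s: 26.3
tool_pos: [0.5119, 0.0949, 0.0759]
tool_rot: [-90.1, 0.1, -65.4]
force: [-4.1, -1.4, 0.0]
grip_width: 0.027
```

```bash
python3 - <<'E'
from h import *
did([.7,-.7,11.2,0,7.2,0]); curq()
qs=np.arange(76,92.1,.8); zs=.076-.000*np.arange(1,len(qs)+1)
print([row(arcpose(q,z),100-q).round(1).tolist() for q,z in zip(qs,zs)])
E
```

```text
t 26.3 cmd [0.5132 0.0937 0.076 ] meas [0.5119 0.0949 0.0759] [-90.11   0.11 -65.41] F [-4.07 -1.37  0.05] w 0.027
q_tcp 74.95 r 0.0911 Ftan -4.27 Frad 0.48 Fz 0.05
[[-0.0, 0.0, 0.9, 0.0, 0.6, 0.0], [0.0, 0.0, 2.2, 0.0, 1.4, 0.0], [0.0, 0.0, 3.4, 0.0, 2.2, 0.0], [0.1, 0.0, 4.7, 0.0, 3.0, 0.0], [0.2, 0.0, 5.9, 0.0, 3.8, 0.0], [0.3, 0.0, 7.2, 0.0, 4.6, 0.0], [0.4, 0.0, 8.4, 0.0, 5.4, 0.0], [0.5, 0.0, 9.7, 0.0, 6.2, 0.0], [0.7, 0.0, 10.9, 0.0, 7.0, 0.0], [0.8, 0.0, 12.2, 0.0, 7.8, 0.0], [1.0, 0.0, 13.4, 0.0, 8.6, 0.0], [1.2, 0.0, 14.6, 0.0, 9.4, 0.0], [1.4, 0.0, 15.8, 0.0, 10.2, 0.0], [1.6, 0.0, 17.1, 0.0, 11.0, 0.0], [1.9, 0.0, 18.3, 0.0, 11.8, 0.0], [2.1, 0.0, 19.5, 0.0, 12.6, 0.0], [2.4, 0.0, 20.8, 0.0, 13.4, 0.0], [2.7, 0.0, 22.0, 0.0, 14.2, 0.0], [3.0, 0.0, 23.2, 0.0, 15.0, 0.0], [3.4, 0.0, 24.4, 0.0, 15.8, 0.0], [3.7, 0.0, 25.6, 0.0, 16.6, 0.0]]
```

>>> {"method": "move_arm", "body": {"moves": [[0,0,0.9,0,0.6,0],[0,0,1.9,0,1.2,0],[0,0,2.8,0,1.8,0],[0.1,0,3.7,0,2.4,0]]}}

```text
time_s: 26.63
tool_pos: [0.5154, 0.0964, 0.076]
tool_rot: [-90.1, 0.1, -67.8]
force: [-4.9, -1.7, -0.1]
grip_width: 0.027
```

```bash
python3 - <<'E'
from h import *
did([.1,0,3.7,0,2.4,0]); curq()
E
```

```text
t 26.6333 cmd [0.5166 0.0951 0.076 ] meas [0.5154 0.0964 0.076 ] [-90.09   0.11 -67.8 ] F [-4.86 -1.67 -0.11] w 0.027
q_tcp 77.36 r 0.0911 Ftan -5.13 Frad 0.33 Fz -0.11
```

>>> {"method": "move_arm", "body": {"moves": [[0,0,0.9,0,0.6,0],[0,0,1.9,0,1.2,0],[0,0,2.8,0,1.8,0],[0.1,0,3.7,0,2.4,0]]}}

```text
time_s: 26.97
tool_pos: [0.5206, 0.0973, 0.0762]
tool_rot: [-89.9, 0.0, -70.2]
force: [-1.6, 0.9, 0.3]
grip_width: 0.0273
```

```bash
python3 - <<'E'
from h import *
did([.1,0,3.7,0,2.4,0]); curq()
E
```

```text
t 26.9667 cmd [0.5201 0.0964 0.076 ] meas [0.5206 0.0973 0.0762] [-8.990e+01  4.000e-02 -7.019e+01] F [-1.57  0.95  0.32] w 0.0273
q_tcp 80.64 r 0.0901 Ftan -1.17 Frad 1.41 Fz 0.32
```

>>> {"method": "move_arm", "body": {"moves": [[0,0,0.9,0,0.6,0],[0,0,1.9,0,1.2,0],[0,0,1.9,0,1.2,0]]}}

```text
time_s: 27.22
tool_pos: [0.5231, 0.0969, 0.0764]
tool_rot: [-89.9, -0.0, -71.4]
force: [0.5, 0.0, 0.5]
grip_width: 0.0265
```

```bash
python3 - <<'E'
from h import *
did([0,0,1.9,0,1.2,0]); curq()
c=camera_info('wrist');p,d=read_camera('wrist'); cv2.imwrite('pics/w15.png',p[:,:,::-1])
P=cloud(c,d); m=(p.max(2)<70)&(P[...,2]>.09)&(P[...,2]<.13)&(np.hypot(P[...,0]-.52,P[...,1]-.097)<.03); print(m.sum(),np.median(P[m],0), np.percentile(P[m][:,2],[10,50,90]) if m.sum() else 0)
c=camera_info('side');p,d=read_camera('side'); cv2.imwrite('pics/s15.png',cv2.resize(p[140:250,220:330,::-1],None,fx=5,fy=5,interpolation=cv2.INTER_CUBIC))
P=cloud(c,d)
g=np.array([.5505,.0122]); m=(p.min(2)>100)&(P[...,2]>.06)&(P[...,2]<.1)&(np.hypot(*(P[...,:2]-g).transpose(2,0,1))>.02)&(np.hypot(*(P[...,:2]-g).transpose(2,0,1))<.1); q=P[m]; print('arm z',len(q),np.percentile(q[:,2],[10,50,75,90]))
E
```

```text
t 27.2167 cmd [0.5219 0.0971 0.076 ] meas [0.5231 0.0969 0.0764] [-8.986e+01 -3.000e-02 -7.141e+01] F [0.48 0.02 0.51] w 0.0265
q_tcp 82.06 r 0.0889 Ftan 0.46 Frad -0.13 Fz 0.51
1707 [0.51681497 0.10432934 0.11806651] [0.10208692 0.11806651 0.12478236]
arm z 88 [0.07493587 0.07865481 0.08056566 0.08217374]
```

View pics/s15.png

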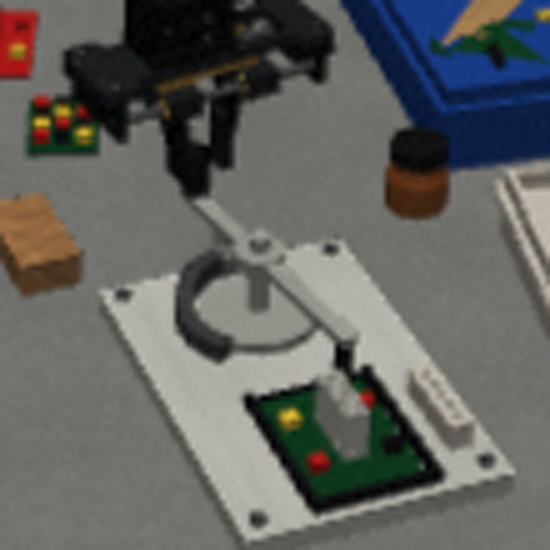

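View pics/w15.png

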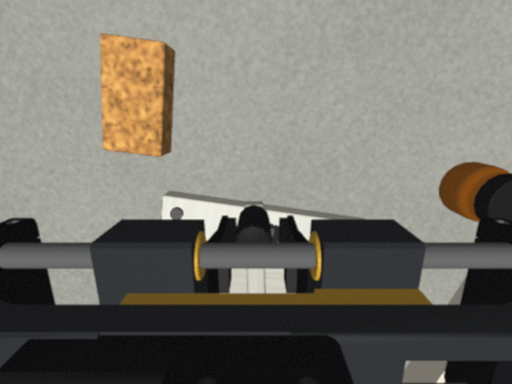

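```bash
python3 - <<'E'
from h import *
curq(); qs=np.arange(80.5,100,.8)
print([row(arcpose(q,.076),100-q).round(1).tolist() for q in qs])
E
```

```text
q_tcp 81.86 r 0.0888 Ftan -0.57 Frad 0.23 Fz -0.32
[[-0.0, 0.0, -1.3, 0.0, -0.9, 0.0], [-0.0, 0.0, -0.1, 0.0, -0.1, 0.0], [-0.0, 0.0, 1.2, 0.0, 0.7, 0.0], [-0.0, 0.0, 2.4, 0.0, 1.5, 0.0], [0.0, 0.0, 3.7, 0.0, 2.3, 0.0], [0.1, 0.0, 4.9, 0.0, 3.1, 0.0], [0.2, 0.0, 6.2, 0.0, 3.9, 0.0], [0.3, 0.0, 7.4, 0.0, 4.7, 0.0], [0.4, 0.0, 8.6, 0.0, 5.5, 0.0], [0.5, 0.0, 9.9, 0.0, 6.3, 0.0], [0.6, 0.0, 11.1, 0.0, 7.1, 0.0], [0.8, 0.0, 12.4, 0.0, 7.9, 0.0], [1.0, 0.0, 13.6, 0.0, 8.7, 0.0], [1.2, 0.0, 14.8, 0.0, 9.5, 0.0], [1.4, 0.0, 16.1, 0.0, 10.3, 0.0], [1.6, 0.0, 17.3, 0.0, 11.1, 0.0], [1.9, 0.0, 18.5, 0.0, 11.9, 0.0], [2.2, 0.0, 19.8, 0.0, 12.7, 0.0], [2.4, 0.0, 21.0, 0.0, 13.5, 0.0], [2.7, 0.0, 22.2, 0.0, 14.3, 0.0], [3.0, 0.0, 23.4, 0.0, 15.1, 0.0], [3.4, 0.0, 24.6, 0.0, 15.9, 0.0], [3.7, 0.0, 25.8, 0.0, 16.7, 0.0], [4.1, 0.0, 27.0, 0.0, 17.5, 0.0], [4.5, 0.0, 28.2, 0.0, 18.3, 0.0]]
```

>>> {"method": "move_arm", "body": {"moves": [[0,0,0.9,0,0.6,0],[0,0,1.9,0,1.2,0],[0,0,2.8,0,1.8,0]]}}

```text
time_s: 27.57
tool_pos: [0.5245, 0.0974, 0.0759]
tool_rot: [-90.0, -0.0, -73.2]
force: [0.1, -0.6, -0.1]
grip_width: 0.027
```

```bash
python3 - <<'E'
from h import *
did([0,0,2.8,0,1.8,0]); curq()
E
```

```text
t 27.5667 cmd [0.5246 0.098  0.076 ] meas [0.5245 0.0974 0.0759] [-9.000e+01 -2.000e-02 -7.324e+01] F [ 0.09 -0.59 -0.12] w 0.027
q_tcp 83.04 r 0.089 Ftan -0.09 Frad -0.59 Fz -0.12
```

>>> {"method": "move_arm", "body": {"moves": [[0,0,0.9,0,0.6,0],[0,0,1.9,0,1.2,0],[0,0,2.8,0,1.8,0]]}}

```text
time_s: 27.82
tool_pos: [0.5272, 0.0986, 0.0759]
tool_rot: [-90.0, 0.0, -75.0]
force: [-0.1, 0.2, -0.5]
grip_width: 0.0272
```

```bash
python3 - <<'E'
from h import *
did([0,0,2.8,0,1.8,0]); curq()
E
```

```text
t 27.8167 cmd [0.5272 0.0988 0.076 ] meas [0.5272 0.0986 0.0759] [-90.     0.   -75.02] F [-0.13  0.23 -0.48] w 0.0272
q_tcp 84.9 r 0.0894 Ftan -0.07 Frad 0.26 Fz -0.48
```

>>> {"method": "move_arm", "body": {"moves": [[0,0,0.9,0,0.6,0],[0,0,1.9,0,1.2,0],[0,0,2.8,0,1.8,0],[0,0,2.8,0,1.8,0]]}}

```text
time_s: 28.15
tool_pos: [0.5299, 0.0993, 0.0759]
tool_rot: [-90.0, 0.0, -76.8]
force: [-0.1, -0.2, 0.0]
grip_width: 0.0269
```

```bash
python3 - <<'E'
from h import *
did([0,0,2.8,0,1.8,0]); curq()
c=camera_info('wrist');p,d=read_camera('wrist'); cv2.imwrite('pics/w16.png',p[180:300,190:320,::-1].repeat(5,0).repeat(5,1))
P=cloud(c,d); print([(u,v,P[v,u].round(4).tolist()) for u,v in((255,215),(255,225),(255,235),(225,225),(288,225))])
E
```

```text
t 28.15 cmd [0.5299 0.0995 0.076 ] meas [0.5299 0.0993 0.0759] [-90.    0.  -76.8] F [-0.13 -0.19  0.04] w 0.0269
q_tcp 86.67 r 0.0894 Ftan -0.17 Frad -0.16 Fz 0.04
[(255, 215, [0.5249, 0.1098, 0.1012]), (255, 225, [0.5253, 0.1085, 0.1141]), (255, 235, [0.5266, 0.1029, 0.1152]), (225, 225, [0.5084, 0.1057, 0.1167]), (288, 225, [0.5441, 0.1126, 0.1133])]
```

View pics/w16.png

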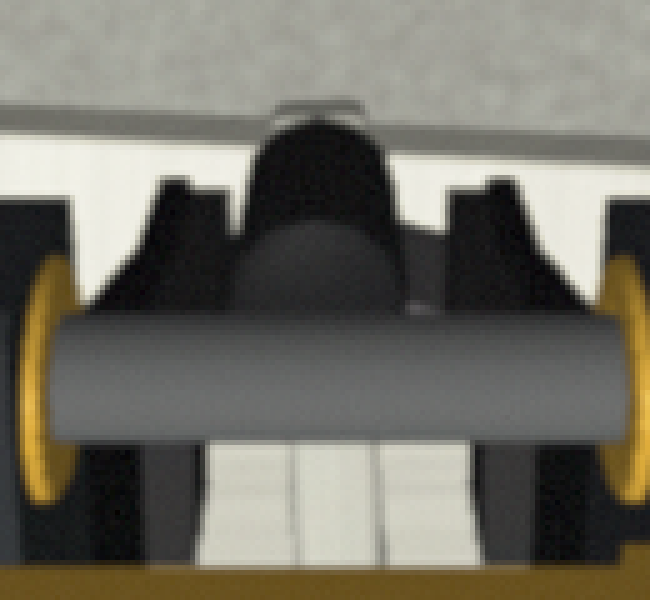

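The knob top now reads 0.115, against 0.122 on the crest, so the handle has dropped part way into the notch at about q = 1.49. I'll lift off, close the fingers and press on the knob from above.

>>> {"method": "move_arm", "body": {"moves": [[0,-8,0,0,0,0],[0,-20,0,0,0,0],[0,-40,0,0,0,0],[0,-50,0,0,0,0],[0,-50,-2.4,0,0,0],[0,-50,-2.4,0,0,0],[0,-50,-2.4,0,0,0],[0,-50,-2.4,0,0,0]]}}

```text
time_s: 28.87
tool_pos: [0.5268, 0.0984, 0.1251]
tool_rot: [-90.1, -0.0, -76.8]
force: [-0.3, 0.1, -0.7]
grip_width: 0.0271
```

>>> {"method": "move_arm", "body": {"moves": [[0,0,0,0,0,0],[0,0,0,0,0,0],[0,0,0,0,0,0],[0,0,0,0,0,0],[0,0,0,0,0,0],[0,0,0,0,0,0],[0,0,0,0,0,0],[0,0,0,0,0,0]], "claw": 0}}

```text
time_s: 29.53
tool_pos: [0.5275, 0.0987, 0.1259]
tool_rot: [-90.0, -0.0, -76.8]
force: [-0.3, 0.0, -0.1]
grip_width: 0.0005
```

```bash
python3 - <<'E'
from h import *
did([0,-50,-2.4,0,0,0]); curq()
c=camera_info('wrist');p,d=read_camera('wrist'); cv2.imwrite('pics/w17.png',p[140:300,160:350,::-1].repeat(4,0).repeat(4,1))
P=cloud(c,d); m=(p.max(2)<75)&(P[...,2]>.1)&(P[...,2]<.123)&(np.hypot(P[...,0]-.527,P[...,1]-.1)<.03); q=P[m]; print(len(q),np.percentile(q[:,2],[5,25,50,75,95]),q.mean(0), cv2.minEnclosingCircle((q[:,:2]*1e3).astype(np.float32)))
E
```

```text
t 29.5333 cmd [0.5276 0.0989 0.126 ] meas [0.5275 0.0987 0.1259] [-90.    -0.   -76.76] F [-0.29  0.04 -0.14] w 0.0005
q_tcp 85.08 r 0.0894 Ftan -0.27 Frad 0.11 Fz -0.14
546 [0.10341073 0.11259301 0.11369339 0.11424719 0.11490843] [0.52538997 0.10307414 0.11241915] ((526.3560791015625, 99.80411529541016), 10.749653816223145)
```

View pics/w17.png

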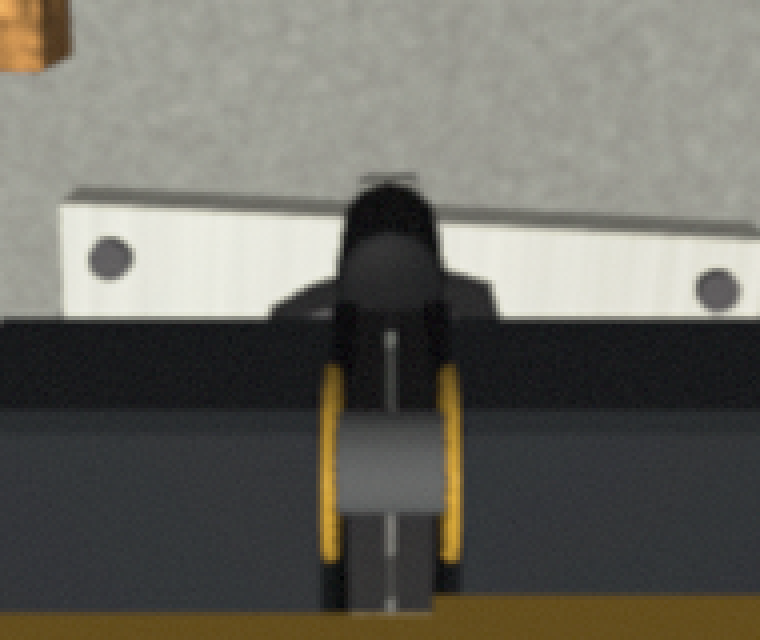

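>>> {"method": "move_arm", "body": {"moves": [[0,10,-1,0,0,0],[0,18,-1,0,0,0],[0,24,-1,0,0,0],[0,28,-1,0,0,0],[0,30,-1,0,0,0],[0,31,-1,0,0,0],[0,32,-1,0,0,0],[0,33,-1,0,0,0]]}}

```text
time_s: 30.25
tool_pos: [0.5267, 0.0986, 0.0931]
tool_rot: [-90.0, -0.0, -76.8]
force: [0.3, -0.3, 0.2]
grip_width: 0.0004
```

```bash
python3 - <<'E'
from h import *
did([0,33,-1,0,0,0]); curq()
E
```

```text
t 30.25 cmd [0.5266 0.0987 0.093 ] meas [0.5267 0.0986 0.0931] [-89.97  -0.   -76.76] F [ 0.31 -0.31  0.2 ] w 0.0004
q_tcp 84.59 r 0.0895 Ftan 0.22 Frad -0.38 Fz 0.2
```

>>> {"method": "move_arm", "body": {"moves": [[0,0.7,0,0,0,0],[0,1.4,0,0,0,0],[0,2.1,0,0,0,0],[0,2.8,0,0,0,0],[0,3.5,0,0,0,0]]}}

```text
time_s: 30.67
tool_pos: [0.5266, 0.0985, 0.0895]
tool_rot: [-90.0, -0.0, -76.8]
force: [-0.5, 0.5, 0.9]
grip_width: 0.0005
```

```bash
python3 - <<'E'
from h import *
did([0,3.5,0,0,0,0]); curq()
E
```

```text
t 30.6667 cmd [0.5266 0.0987 0.0895] meas [0.5266 0.0985 0.0895] [-8.999e+01 -1.000e-02 -7.676e+01] F [-0.48  0.46  0.92] w 0.0005
q_tcp 84.48 r 0.0895 Ftan -0.34 Frad 0.57 Fz 0.92
```

>>> {"method": "move_arm", "body": {"moves": [[0,0.5,0,0,0,0],[0,1,0,0,0,0],[0,1.5,0,0,0,0],[0,2,0,0,0,0]]}}

```text
time_s: 31.0
tool_pos: [0.5265, 0.0985, 0.0875]
tool_rot: [-90.0, -0.0, -76.8]
force: [-0.5, -0.5, 0.4]
grip_width: 0.0004
```

```bash
python3 - <<'E'
from h import *
did([0,2,0,0,0,0]); curq()
E
```

```text
t 31.0 cmd [0.5266 0.0987 0.0875] meas [0.5265 0.0985 0.0875] [-89.99  -0.   -76.76] F [-0.46 -0.46  0.42] w 0.0004
q_tcp 84.48 r 0.0895 Ftan -0.57 Frad -0.32 Fz 0.42
```

```bash
python3 - <<'E'
from h import *
c=camera_info('side');p,d=read_camera('side'); cv2.imwrite('pics/s18.png',cv2.resize(p[130:240,220:330,::-1],None,fx=5.4,fy=5.4,interpolation=cv2.INTER_CUBIC))
print(proj(c,[.5265,.0995,.108]),proj(c,[.5265,.0995,.114]))
c=camera_info('scene');p,d=read_camera('scene'); cv2.imwrite('pics/c18.png',cv2.resize(p[140:240,210:310,::-1],None,fx=5.4,fy=5.4,interpolation=cv2.INTER_CUBIC))
E
```

```text
[260.48014645 170.67400661] [260.48752728 169.33538512]
```

View pics/s18.png

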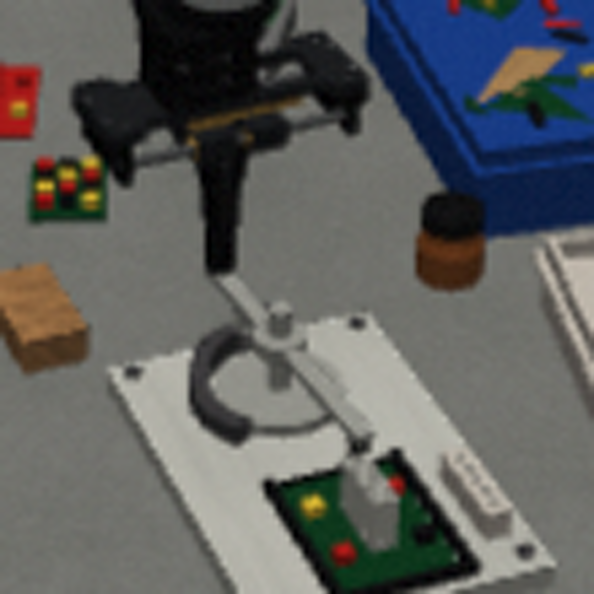

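View pics/c18.png

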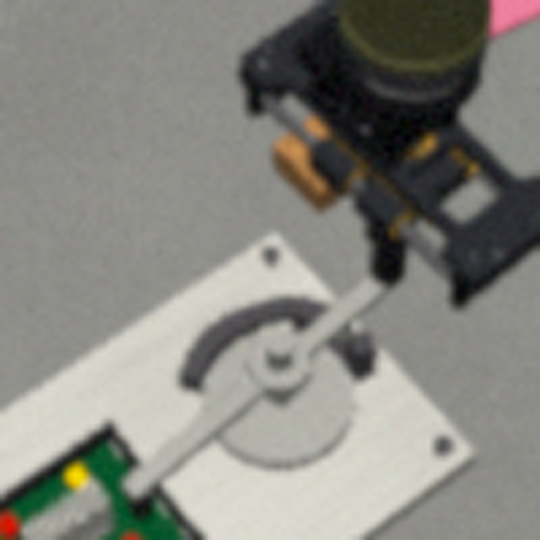

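>>> {"method": "move_arm", "body": {"moves": [[0,0.5,0,0,0,0],[0,1,0,0,0,0],[0,1.5,0,0,0,0],[0,2,0,0,0,0]]}}

```text
time_s: 31.43
tool_pos: [0.5266, 0.0986, 0.0855]
tool_rot: [-90.0, -0.0, -76.8]
force: [0.2, -0.4, 1.4]
grip_width: 0.0005
```

```bash
python3 - <<'E'
from h import *
did([0,2,0,0,0,0]); curq()
E
```

```text
t 31.4333 cmd [0.5266 0.0987 0.0855] meas [0.5266 0.0986 0.0855] [-89.99  -0.   -76.76] F [ 0.2  -0.42  1.38] w 0.0005
q_tcp 84.5 r 0.0895 Ftan 0.08 Frad -0.46 Fz 1.38
```

>>> {"method": "move_arm", "body": {"moves": [[0,0.5,0,0,0,0],[0,1,0,0,0,0],[0,1.5,0,0,0,0]]}}

```text
time_s: 31.68
tool_pos: [0.5265, 0.0986, 0.084]
tool_rot: [-90.0, 0.0, -76.8]
force: [-1.1, 0.3, 2.5]
grip_width: 0.0005
```

```bash
python3 - <<'E'
from h import *
did([0,1.5,0,0,0,0]); curq()
E
```

```text
t 31.6833 cmd [0.5266 0.0987 0.084 ] meas [0.5265 0.0986 0.084 ] [-89.99   0.   -76.76] F [-1.06  0.26  2.5 ] w 0.0005
q_tcp 84.48 r 0.0896 Ftan -0.95 Frad 0.54 Fz 2.5
```

>>> {"method": "move_arm", "body": {"moves": [[0,0.4,0,0,0,0],[0,0.8,0,0,0,0],[0,1.2,0,0,0,0]]}}

```text
time_s: 31.93
tool_pos: [0.5267, 0.0988, 0.0833]
tool_rot: [-90.0, -0.0, -76.8]
force: [-2.2, 0.7, 7.2]
grip_width: 0.0
```

```bash
python3 - <<'E'
from h import *
did([0,1.2,0,0,0,0]); curq()
E
```

```text
t 31.9333 cmd [0.5266 0.0987 0.0828] meas [0.5267 0.0988 0.0833] [-89.97  -0.   -76.75] F [-2.15  0.72  7.16] w 0.0
q_tcp 84.63 r 0.0897 Ftan -1.89 Frad 1.26 Fz 7.16
```

>>> {"method": "move_arm", "body": {"moves": [[0,0.3,0,0,0,0],[0,0.6,0,0,0,0],[0,0.6,0,0,0,0],[0,0.6,0,0,0,0]]}}

```text
time_s: 32.27
tool_pos: [0.5268, 0.0989, 0.0832]
tool_rot: [-90.0, -0.0, -76.8]
force: [-1.1, 0.4, 10.0]
grip_width: 0.0006
```

>>> {"method": "move_arm", "body": {"moves": [[0,-2,0,0,0,0],[0,-6,0,0,0,0],[0,-20,0,0,0,0],[0,-50,0,0,0,0],[0,-90,0,0,0,0],[-20,-110,0,0,0,0],[-50,-120,0,0,0,0],[-60,-120,0,0,0,0],[-60,-120,0,0,0,0],[-60,-120,0,0,0,0]]}}

```text
time_s: 33.1
tool_pos: [0.5122, 0.1564, 0.2012]
tool_rot: [-90.1, -0.1, -76.7]
force: [0.6, 0.6, 0.5]
grip_width: 0.0004
```

```bash
python3 - <<'E'
from h import *
did([0,.6,0,0,0,0]); did([-60,-120,0,0,0,0])
n='wrist';c=camera_info(n);p,d=read_camera(n); cv2.imwrite('pics/w19.png',p[:,:,::-1]); P=cloud(c,d)
m=(P[...,2]>.1)&(P[...,2]<.13)&(np.hypot(P[...,0]-.527,P[...,1]-.1)<.025); q=P[m]; print('wrist knob',len(q),np.median(q,0) if len(q) else 0)
n='scene';c=camera_info(n);p,d=read_camera(n); cv2.imwrite('pics/c19.png',cv2.resize(p[150:290,180:320,::-1],None,fx=4.2,fy=4.2,interpolation=cv2.INTER_CUBIC)); P=cloud(c,d)
m=(P[...,2]>.1)&(P[...,2]<.13)&(np.hypot(P[...,0]-.527,P[...,1]-.1)<.025); q=P[m]; print('scene knob',len(q),np.median(q,0) if len(q) else 0)
E
```

```text
t 33.1 cmd [0.5266 0.0987 0.0822] meas [0.5122 0.1564 0.2012] [-9.008e+01 -6.000e-02 -7.668e+01] F [0.64 0.6  0.54] w 0.0004
t 33.1 cmd [0.5129 0.1571 0.2022] meas [0.5122 0.1564 0.2012] [-9.008e+01 -6.000e-02 -7.668e+01] F [0.64 0.6  0.54] w 0.0004
wrist knob 0 0
scene knob 31 [0.5311303  0.09805381 0.1048696 ]
```

View pics/w19.png

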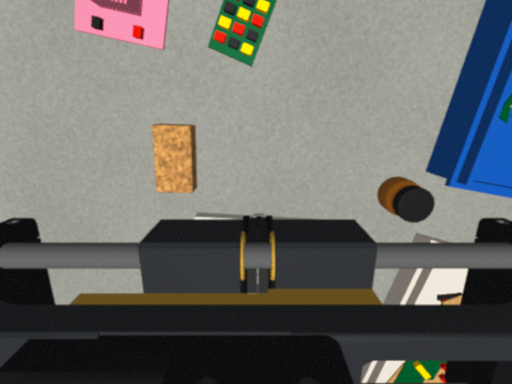

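View pics/c19.png

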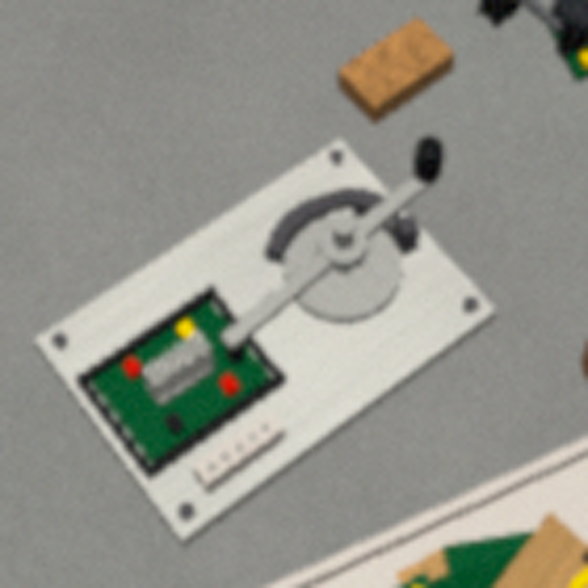

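```bash
python3 - <<'E'
from h import *
print(row([.5706,-.0998,.212],10.0))
E
```

```text
[263.31  -9.8   -2.52   0.     3.2    0.  ]
```

>>> {"method": "move_arm", "body": {"moves": [[30,-9.8,0,0,1,0],[65,-9.8,-1,0,2,0],[100,-9.8,-1,0,3.2,0],[135,-9.8,-2,0,3.2,0],[170,-9.8,-2,0,3.2,0],[205,-9.8,-2,0,3.2,0],[240,-9.8,-2.5,0,3.2,0],[258,-9.8,-2.5,0,3.2,0],[263.3,-9.8,-2.5,0,3.2,0],[263.3,-9.8,-2.5,0,3.2,0],[263.3,-9.8,-2.5,0,3.2,0],[263.3,-9.8,-2.5,0,3.2,0]]}}

```text
time_s: 34.2
tool_pos: [0.5705, -0.0973, 0.212]
tool_rot: [-90.0, 0.1, -79.8]
force: [-0.1, 0.1, 0.4]
grip_width: 0.0006
```

```bash
python3 - <<'E'
from h import *
did([263.3,-9.8,-2.5,0,3.2,0])
n='wrist';c=camera_info(n);p,d=read_camera(n); cv2.imwrite('pics/w20.png',p[:,:,::-1]); P=cloud(c,d)
did([0]*6)
m=(P[...,2]>.1)&(P[...,2]<.13)&(np.hypot(P[...,0]-.527,P[...,1]-.1)<.025); q=P[m]; print('knob',len(q),np.median(q,0) if len(q) else 0)
if len(q):
    k=np.array(cv2.minEnclosingCircle((q[:,:2]*1e3).astype(np.float32))[0])/1e3; v=k-PV; print('q',np.radians(190-np.degrees(np.arctan2(v[1],v[0]))%360))
gm=(p[...,1].astype(int)>p[...,0]+25)&(p[...,1].astype(int)>p[...,2]+15)&(np.hypot(P[...,0]-.577,P[...,1]+.14)<.075); q=P[gm&(d>0)]; q=q[q[:,2]<.03]; print('board',len(q),np.median(q[:,2])); A=np.c_[q[:,:2]-q[:,:2].mean(0),np.ones(len(q))]; print('slope',np.linalg.lstsq(A,q[:,2],rcond=None)[0][:2])
E
```

```text
t 34.2 cmd [ 0.5706 -0.0998  0.212 ] meas [ 0.5705 -0.0973  0.212 ] [-9.000e+01  6.000e-02 -7.977e+01] F [-0.12  0.14  0.43] w 0.0006
t 34.25 cmd [ 0.5706 -0.0998  0.212 ] meas [ 0.5705 -0.0973  0.2121] [-8.999e+01  2.000e-02 -7.975e+01] F [-0.18 -0.8  -0.27] w 0.0004
knob 0 0
board 2051 0.02478613756786104
slope [0.00037947 0.00052724]
```

View pics/w20.png

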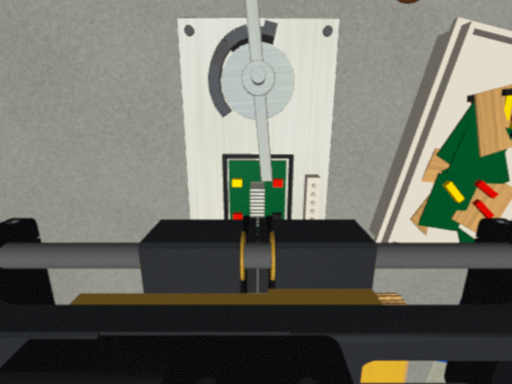

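```bash
python3 - <<'E'
from h import *
n='wrist';c=camera_info(n);p,d=read_camera(n); P=cloud(c,d)
for v in list(range(5,60,6))+list(range(95,165,8)):
    b=P[v,244:276]; b=b[(b[:,2]>.055)&(b[:,2]<.09)]; print(v,len(b),np.median(b,0).round(4) if len(b) else '')
z=np.load('w11.npz'); c={k:z[k] for k in('fx','fy','cx','cy','R','t')}; P=cloud(c,z['d'])
for u in(195,205,215,225,300,320,340):
    b=P[55:95,u]; b=b[(b[:,2]>.055)&(b[:,2]<.09)]; print('parked',u,len(b),np.median(b[:,2]).round(4) if len(b) else '')
E
```

```text
5 13 [0.5314 0.082  0.0675]
11 13 [0.5325 0.0765 0.0677]
17 13 [0.5345 0.0714 0.0675]
23 23 [0.5407 0.0665 0.0663]
29 21 [0.5418 0.0606 0.0662]
35 16 [0.5401 0.0546 0.0664]
41 13 [0.5406 0.0486 0.0673]
47 12 [0.5422 0.043  0.0668]
53 13 [0.5438 0.0372 0.0669]
59 12 [0.5454 0.0313 0.0676]
95 13 [ 0.5549 -0.0054  0.0675]
103 12 [ 0.5582 -0.0136  0.067 ]
111 12 [ 0.5598 -0.0223  0.0672]
119 12 [ 0.5625 -0.0309  0.0674]
127 12 [ 0.5654 -0.0397  0.0671]
135 11 [ 0.5665 -0.0489  0.0671]
143 12 [ 0.57   -0.058   0.0671]
151 12 [ 0.5729 -0.067   0.0673]
159 11 [ 0.5753 -0.0765  0.0671]
parked 195 15 0.0718
parked 205 14 0.0715
parked 215 14 0.0715
parked 225 14 0.0718
parked 300 14 0.0715
parked 320 14 0.0718
parked 340 14 0.0717
```

The arm is now 4.4 mm below its parked height (lift 4 mm), so the lift is about 0. The board is flat on the floor and the robot touches nothing, so I'll hand in.

```bash
python3 -c "
from cell import job
print(job.sign_off())"
```

```text
the job is handed in; nothing more can be done
None
```

The finned board is home in the nest and the clamp handle is latched in the low notch. I handed the job in at about 34 s of the 70 s allowed; no verdict was reported.

**Last checks**
- **Board:** its top is 24.8 mm above the bench, so the underside is within about 0.2 mm of the nest floor. The slope across the board is under 0.001.
- **Handle:** the arm's top dropped about 4.4 mm from parked (71.6 to 67.2 mm), which puts the lift near 0. The angle is about 1.48 rad, taken from the gripper's position over the knob. It was pressed down with 10 N and sat solid.
- **Robot:** it stands clear and touches nothing. I moved nothing else on purpose, but I only looked at the other items in the pictures and did not measure them again.

**What went wrong or disagreed**
- **First grasp:** it closed on nothing. The fingertips were about 34 mm higher than the reported tool point and nose length imply, so I used the height seen by the cameras for the rest of the job.
- **Camera positions:** the scene camera read about 4–6 mm further out in x than the wrist camera. I went with the wrist camera.
- **Ramp push:** at the foot of the ramp the push on the knob briefly read 18 N, which is about 29 N at the pin by the stated ratio of 1.6 and over the usual 3 to 8 N. I backed off and raised the fingers with the turn, which kept the push at 4–8 N after that.
- **Notch stop:** I never felt the stop. The handle dropped in by itself, so I did not push on to the 10–12 N mark.

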